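# Square the spot tile into the stops of the photo stand

### The arm

A 6-joint arm with a two-finger parallel gripper is mounted at the origin on the work surface. World frame = base frame: x ahead of the robot, y to its left, z up, the work surface at z = 0. Lengths are in m, angles in rad, forces in N, time in s.
With the tool pointing down it reaches from about 0.25 to 0.725 m from the base axis. Payload 4 kg.
Tool frame: the origin (TCP) lies between the finger pads; the fingertips stand 17 mm ahead of it and the grasp point (between the pads) lies 2 mm behind it (tip_reach is the z of the fingertips in the tool frame, in m); z points along the fingers, y is the direction in which the jaws open and shut (so a half turn about z gives the same grasp; the last joint's range is limited). The gripper opens to 85 mm and grips with 20 to 120 N. Pads are 22 mm wide; open, the fingers measure 114 mm over their backs; the gripper's body (76 mm by 85 mm) begins 54 mm behind the grasp point. The pads swing forward as they close: fully open they stand 13 mm farther back than shut.
Start: joints at [1.253, 0.241, 0.005, 1.335, 0, 1.571], TCP at [0.156, 0.475, 0.222] pointing down, gripper open.
Joint ranges: [-2.72, 2.72], [-1.05, 1.87], [-1.09, 1.28], [-1.99, 2.15], [-1.42, 1.44], [-3.14, 3.14]. Speed limits (rad/s): [2.79, 2.79, 3.14, 3.14, 3.14, 3.14].

### API

Orientations are given as a rotation vector (axis times angle).
In Python, from station import * gives the robot as it stands.
- The arm moves only by the tool apply_moves, never from a script. Its argument "steps" is a list of rows, each a list of 7 numbers: the shift along the tool's x, y, z as a fraction of full scale, then the turn, a rotation vector about the tool's x, y, z as a fraction of full scale, then the opening, from 0 (shut) to 1 (fully open). A call has 1 to 5 rows; each row is the pose to reach, as a shift and turn from the pose commanded when the call began, along the tool's axes at that moment; what a row does not reach only later rows make up. Full scale, the value 1, is 0.5 m for a shift and 30 degrees for a turn. A row lasts 1/10 s, in which the tool goes at most 50 mm and 8.59 degrees, less where a joint would pass 70% of its speed; a pose out of reach is approached as far as the arm can. A call with a number of a shift or a turn outside -1 to 1 is refused whole. A call with a gripper value outside its range is refused whole. The fingers move at their own pace and stop on an object; the grip force is fixed at half the most. Time passes only in rows, so rows that repeat a pose let the fingers close. It gives the time, the measured TCP pose, the force and the opening at its end, in the units of the state.
- sense(): the state, without advancing time (a new reading comes with each control period).
- grab_frame(name): name is "scene" or "top" or "wrist"; returns the picture (480x640x3 uint8, red, green, blue); there is no depth.
- camera_model(name): a dict with "mtx" (3x3 intrinsics, pixels), "eye" and "rotation" of the camera in the world. Camera axes: x right, y down, z forward; pixel columns grow to the right and rows downward; lengths in m; the calibration is good to about 2 mm. The wrist camera is an equidistant fisheye: a pixel r from the principal point sees the ray r / f radians off the axis. A picture is of the moment at which its call begins: read the wrist's pose just before it. camera_model takes no time and is no camera call; for the wrist camera it gives the pose at the moment of the call.
- close_job(): hands the job in, once; it reports no verdict.
The state is a dict: "t": time; "joints": joint angles; "qd": joint speeds; "joint_torque": joint torques, N m; "tool_pos": TCP position; "ee_rot": TCP orientation; "contact_force": force on the tool from outside, world axes, zero at the start; "torque": the same for the moment, N m; "gripper_width": opening from 0.0 (shut) to 1.0 (fully open).
Only numpy, scipy, OpenCV 4.12 (cv2) and the standard library are available. Lean on these libraries where they do the work, as an engineer would, in place of code of your own. Each camera call takes 0.05 s, during which the arm holds its last target. There are 200 camera calls.

### The job

Take the larger, twelve-well white porcelain spot tile out of the white tray and lay it on the base board of the photo stand. Then push it in under the light into the corner of the two aluminium stop bars, until it is square and flush with its end at the side bar and its long side against the back bar; press it against the back bar until you feel it bear there. It is porcelain: set it down and press it gently, do not knock the light, and leave everything else as it stands.

Things in the scene. Friction and masses are not known exactly. Their poses are not given: they have to be found in the camera images.
- tile12: The tile to load: white glazed porcelain spot tile with 12 round wells in two rows of six. 62 mm along its x, 120 mm along its y, 20 mm thick, about 0.26 kg; it slides on the board under 1 to 3 N. Origin at the centre of its underside, z up. It lies flat in the tray; either long side may go against the back bar. Grasp it across its 62 mm width.
- tile6: Bystander: smaller spot tile of the same porcelain, 6 wells in two rows of three, 60 x 80 x 20 mm, lying in the same tray; the two tiles may have swapped places. Origin at the centre of its underside. Leave it where it is.
- tray: White plastic tray, fixed, outside 340 mm (its x) by 240 mm (its y), 40 mm high, walls and floor 4 mm thick. Origin at the centre of its underside.
- stand: Photo stand, fixed. Grey base board 300 mm (its x) by 290 mm (its y), 18 mm thick; origin at the centre of its underside, x pointing away from the robot (yaw within 0.2 rad). Two stop bars on it, 12 mm wide, 16 mm high, make the corner stop_corner. The board on the robot's side of the stops, out to 235 mm from the corner, is free and open to above: the tile can be laid down there.
- stop_corner (a point): Inside corner of the stop bars on the board's top (18 mm above the bench), axes as stand. Back bar: face in the plane x = 0, from y = -140 to +12 mm. Side bar: face in the plane y = 0, from x = -100 mm to 0. The tile goes on the robot's side of the back bar and right (-y) of the side bar: when home its centre is at x = -31, y = -60 mm in this frame.
- back_bar: Back stop bar, plain aluminium, screwed to the board, 12 mm (x) by 152 mm (y) by 16 mm high, axes as stand. Origin at the centre of its underside; the face the tile bears on is 6 mm towards the robot from there.
- side_bar: Side stop bar, plain aluminium, screwed to the board, 100 mm (x) by 12 mm (y) by 16 mm high, axes as stand. Origin at the centre of its underside; the face the tile's end bears on is 6 mm to the right (-y) of there.
- light_head: LED light with a camera on top (same origin and axes as stand). In the frame of stop_corner it covers x -76 to 0 and y -132 to +12 mm, its underside 135 mm, its top 215 mm above the board, so it overhangs the seated tile all round the open sides. No room for an upright tool under or close before it: push the tile in with the tool leaning 25 to 50 degrees, coming from the robot's side.
- column_foot (a point): Centre of the foot (64 mm across, 12 mm high) of the stand's steel column, on the board's top. The column is 25 mm thick, its top 314 mm above the bench; it carries the light by an arm and a clamp, and stands to the left (+y) of the side bar.
- petri: Bystander: small closed clear Petri dish, 61 mm across, 15 mm high, lying on the stand's board to the left of the side bar. Origin at the centre of its underside.
- dropper: Bystander: amber dropper bottle, 34 mm across, 91 mm high, standing on the stand's board near its far right corner, behind the right end of the back bar. Origin at the centre of its underside.
- washbottle: Bystander: white wash bottle, 74 mm across, 195 mm high, standing on the bench to the right of the tray. Origin at the centre of its underside.
- flask: Bystander: stoppered conical flask, 77 mm across, 114 mm high, at the near left of the bench. Origin at the centre of its underside.
- rack: Bystander: blue test-tube rack with tubes, 270 x 72 mm, 145 mm high with its tubes, standing on the bench to the left of the stand. Origin at the centre of its underside.
Not all that is in view belongs to the job. What is shaped like the tile12 but black or orange is not meant.

How it is judged:
On the way, in this order (a step that is already met when the one before it is completed fails the run):
1. the twelve-well tile is lifted clear of the tray (height (world z) of tile12 above 0.055 m), for 0.1 s.
2. the tile lies flat on the stand's board (z of tile12 in the frame of stop_corner below 0.003 m and angle between tile12's own z axis and vertical below 0.05 rad and contact force between tile12 and stand above 0.5 N), for 0.2 s.
3. the tile is pressed home, square on the back bar (contact force between tile12 and back_bar above 2 N and x of tile12 in the frame of stop_corner above -0.033 m and angle between the y axis of tile12 and the y axis of stop_corner, either way round below 0.025 rad).
At the end, for the whole second after the job is handed in: The twelve-well tile lies flat on the board, at rest and released, its long side along the back bar and its end at the side bar: no more than 2 mm from either stop and parallel to the back bar within 0.025 rad (1.4 degrees) (x of tile12 in the frame of stop_corner between -0.033 and -0.029 m and y of tile12 in the frame of stop_corner between -0.062 and -0.058 m and angle between the y axis of tile12 and the y axis of stop_corner, either way round below 0.025 rad and z of tile12 in the frame of stop_corner between -0.003 and 0.003 m and angle between tile12's own z axis and vertical below 0.04 rad and linear speed of tile12 below 0.01 m/s and contact force between the fingers and tile12 below 0.1 N); the robot touches nothing.
It fails at once if the tile is dropped or slammed down: more than 45 N between the tile and the stand (contact force between tile12 and stand above 45 N).
It fails at once if the tile is rammed: more than 25 N against a stop bar (contact force between tile12 and back_bar above 25 N or contact force between tile12 and side_bar above 25 N).
It fails at once if the light is knocked: more than 3 N from the robot or the tile (contact force between any of the arm, the fingers, tile12 and light_head above 3 N).
It fails at once if another thing is shifted by more than 15 mm (distance of any of tile6, petri, dropper, washbottle, flask, rack from where it was at the start of the episode above 0.015 m).
It also fails if it takes over 72 s, if anything falls off the work surface, if the arm or the gripper's body presses on something with over 40 N, if the wrist force passes 120 N, or if a joint passes its speed limit or range.

## Working session

There is one attempt and no reset: what is moved stays moved. The work goes in short steps, Python scripts to look and compute and a tool call to move; the robot and the scene stay as the last step left them, time stands still between calls to the robot, and variables do not carry over. Pictures are saved under pics/ and viewed, about 8 in all and at most 12, crops included, and the job is handed in when it is done.

Besides the shell and the picture viewer there is one more tool, called after ">>>" by a JSON object that holds its "op" and its "data", one argument or row to a line. apply_moves: Moves the arm, as the interface text tells. Its arguments: {"type":"object","properties":{"steps":{"type":"array","items":{"type":"array","items":{"type":"number","minimum":-1,"maximum":1}}}},"required":["steps"]}

```bash
mkdir -p pics; ls; python3 - <<'E'
from station import *
import cv2, numpy as np
np.set_printoptions(precision=4,suppress=True)
s=sense(); print({k:np.round(v,3) for k,v in s.items()})
for n in ["scene","top","wrist"]:
    m=camera_model(n); print(n,m)
    cv2.imwrite(f"pics/{n}0.png",grab_frame(n)[:,:,::-1])
E
```

```text
pics
{'t': np.float64(0.0), 'joints': array([ 1.253,  0.241,  0.004,  1.335, -0.   ,  1.571]), 'qd': array([-0.   , -0.   , -0.001,  0.001,  0.001,  0.001]), 'joint_torque': array([ -0.001, -37.232,  25.241,   0.017,   0.   ,   0.   ]), 'tool_pos': array([0.156, 0.474, 0.222]), 'ee_rot': array([-0.497, -3.102,  0.003]), 'contact_force': array([ 0.772, -0.072, -0.676]), 'torque': array([ 0.005, -0.017, -0.021]), 'gripper_width': np.float64(1.002)}
scene {'mtx': array([[477.3462,   0.    , 319.6127],
       [  0.    , 477.3462, 242.4978],
       [  0.    ,   0.    ,   1.    ]]), 'eye': array([ 1.4915, -0.2093,  0.784 ]), 'rotation': array([-1.7919, -1.4482,  0.7665])}
top {'mtx': array([[500.1673,   0.    , 321.5061],
       [  0.    , 500.1673, 237.2678],
       [  0.    ,   0.    ,   1.    ]]), 'eye': array([ 0.3321, -0.0388,  1.284 ]), 'rotation': array([-2.1294,  2.1552, -0.1364])}
wrist {'mtx': array([[371.6483,   0.    , 315.019 ],
       [  0.    , 371.6483, 233.089 ],
       [  0.    ,   0.    ,   1.    ]]), 'eye': array([0.0855, 0.4985, 0.3728]), 'rotation': array([2.3384, 1.6947, 0.2529])}
```

View pics/top0.png

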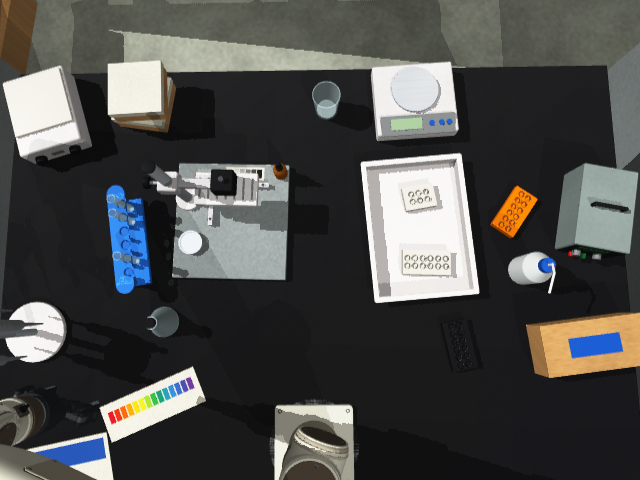

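View pics/scene0.png

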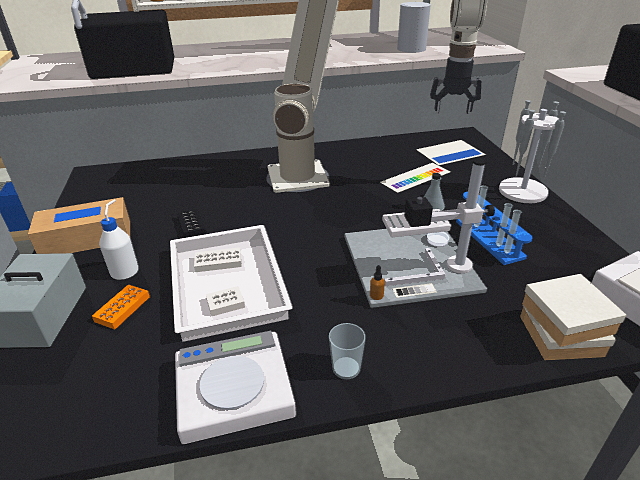

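The top view shows tile12 near (428,262) in the tray, tile6 near (420,196) and the board spanning about (173..290, 164..279). I'll enlarge crops of both views for exact readings.

```bash
python3 - <<'E'
import cv2, numpy as np
t=cv2.imread("pics/top0.png"); s=cv2.imread("pics/scene0.png")
def crop(im,x,y,w,h,k):
    c=cv2.resize(im[y:y+h,x:x+w],None,fx=k,fy=k,interpolation=cv2.INTER_CUBIC)
    for i in range(0,w,10): cv2.line(c,(i*k,0),(i*k,6 if i%50 else 16),(0,0,255),1); 
    for j in range(0,h,10): cv2.line(c,(0,j*k),(6 if j%50 else 16,j*k),(0,0,255),1)
    return c
a=crop(t,160,150,140,140,4)   # 560x560
b=crop(t,395,240,70,50,3)  # 
cv2.imwrite("pics/c1.png",np.hstack([a,np.vstack([b,np.zeros((560-150,210,3),np.uint8)])]))
d=crop(s,340,160,160,150,5)[:, :]
e=cv2.resize(d,(640,600)) 
cv2.imwrite("pics/c2.png",crop(s,340,160,160,150,4))
E
```

```text
(no output)
```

View pics/c1.png

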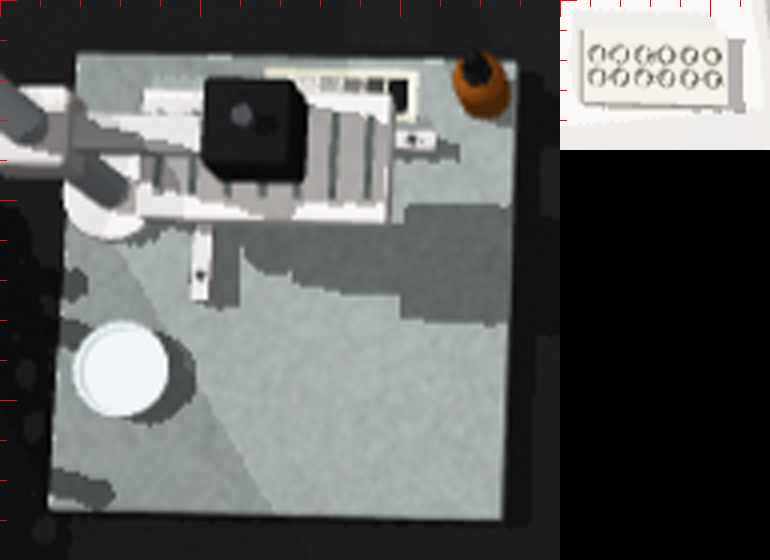

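View pics/c2.png

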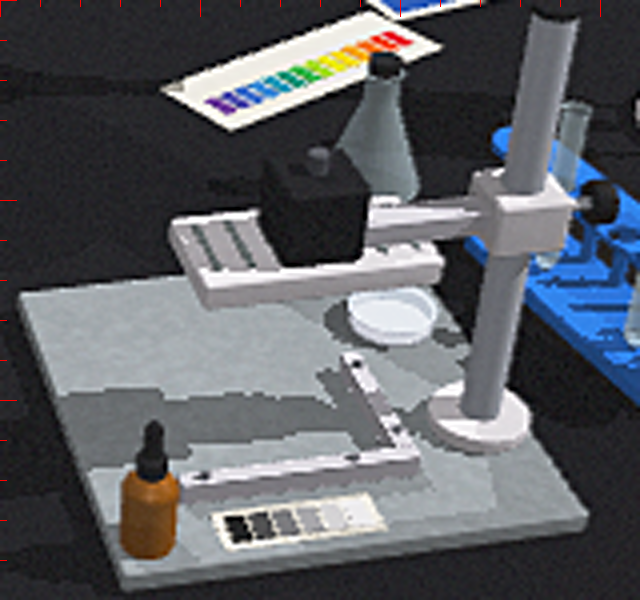

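```bash
cat > h.py <<'E'
from station import *
import numpy as np, cv2
from scipy.spatial.transform import Rotation as R
np.set_printoptions(precision=4,suppress=True)
def ray(n,uv,m=None):
    m=m or camera_model(n); K=m["mtx"]; a=(np.array(uv,float)-K[:2,2])/K[0,0]
    if n=="wrist":
        r=np.hypot(*a); d=np.r_[a/r*np.sin(r),np.cos(r)]
    else: d=np.r_[a,1]
    return m["eye"],R.from_rotvec(m["rotation"]).apply(d/np.linalg.norm(d))
def atz(n,uv,z,m=None):
    e,d=ray(n,uv,m); return e+d*(z-e[2])/d[2]
def tri(*rays):
    A=sum(np.eye(3)-np.outer(d,d) for e,d in rays); b=sum((np.eye(3)-np.outer(d,d))@e for e,d in rays)
    p=np.linalg.solve(A,b); return p,[np.linalg.norm(np.cross(p-e,d)) for e,d in rays]
def proj(n,p,m=None):
    m=m or camera_model(n); q=R.from_rotvec(m["rotation"]).inv().apply(np.array(p)-m["eye"]); K=m["mtx"]
    if n=="wrist":
        r=np.hypot(*q[:2]); return K[:2,2]+K[0,0]*np.arctan2(r,q[2])*q[:2]/r
    return K[:2,2]+K[0,0]*q[:2]/q[2]
E
python3 - <<'E'
from h import *
T=lambda x,y:(160+x/4,150+y/4); S=lambda x,y:(340+x/4,160+y/4)
print("board corners z.018 FL FR NR NL")
for p in [(77,53),(517,61),(502,520),(48,511)]: print(atz("top",T(*p),.018))
for p in [(588,515),(123,578),(20,296)]: print("scene",atz("scene",S(*p),.018))
print("FR tri",tri(ray("top",T(517,61)),ray("scene",S(123,578))))
print("NR tri",tri(ray("top",T(502,520)),ray("scene",S(20,296))))
print("bars z.034")
for p in [(435,150),(437,130),(212,300),(190,300),(212,225)]: print(p,atz("top",T(*p),.034))
for p in [(388,450),(418,450),(182,478),(345,352),(362,352)]: print("scene",p,atz("scene",S(*p),.034))
print("tile top z .024")
P=[atz("top",(395+x/3,240+y/3),.024) for x,y in [(22,29),(170,36),(168,105),(20,102)]]
for p in P: print(p)
print(np.mean(P,0))
E
```

```text
board corners z.018 FL FR NR NL
[0.7122 0.3481 0.018 ]
[0.7024 0.0594 0.018 ]
[0.4034 0.0695 0.018 ]
[0.4125 0.3579 0.018 ]
scene [0.7165 0.3459 0.018 ]
scene [0.7081 0.0578 0.018 ]
scene [0.4134 0.0697 0.018 ]
FR tri (array([0.7036, 0.0595, 0.0136]), [np.float64(0.00020414326184050826), np.float64(0.0002041432618404937)])
NR tri (array([0.404 , 0.0711, 0.0113]), [np.float64(0.0010374653461768905), np.float64(0.0010374653461769348)])
bars z.034
(435, 150) [0.6397 0.1109 0.034 ]
(437, 130) [0.6528 0.1097 0.034 ]
(212, 300) [0.5441 0.2524 0.034 ]
(190, 300) [0.5443 0.2664 0.034 ]
(212, 225) [0.5927 0.2534 0.034 ]
scene (388, 450) [0.6499 0.244  0.034 ]
scene (418, 450) [0.654  0.2619 0.034 ]
scene (182, 478) [0.6474 0.1123 0.034 ]
scene (345, 352) [0.5479 0.2569 0.034 ]
scene (362, 352) [0.5504 0.2677 0.034 ]
tile top z .024
[ 0.4761 -0.227   0.024 ]
[ 0.4686 -0.351   0.024 ]
[ 0.4107 -0.3466  0.024 ]
[ 0.4146 -0.2232  0.024 ]
[ 0.4425 -0.2869  0.024 ]
```

```bash
cat >> h.py <<'E'
def down(psi): # jaw (tool y) along azimuth psi, tool z down
    c,s=np.cos(psi),np.sin(psi); return R.from_matrix(np.array([[-s,c,0],[c,s,0],[0,0,-1]]).T)
def plan(p1,R1,p0=None,R0=None,dmax=.23,amax=28):
    """row (shift,turn) of each call from the pose now to p1,R1"""
    s=sense(); p0=s["tool_pos"] if p0 is None else np.array(p0); R0=R0 or R.from_rotvec(s["ee_rot"]); p1=np.array(p1)
    tot=(R0.inv()*R1).as_rotvec(); n=int(np.ceil(max(np.linalg.norm(p1-p0)/dmax,np.degrees(np.linalg.norm(tot))/amax,1e-9)))
    sh=(p1-p0)/n
    for i in range(n):
        Ri=R0*R.from_rotvec(tot*i/n)
        print(np.round(np.r_[Ri.inv().apply(sh)/.5,tot/n/np.radians(30)],4).tolist())
def st():
    s=sense(); print("t",round(float(s["t"]),2),"p",s["tool_pos"],"j",s["joints"],"F",s["contact_force"],"T",s["torque"],"w",round(float(s["gripper_width"]),3))
E
python3 - <<'E'
from h import *
plan([.4425,-.287,.2],down(-.046))
E
```

```text
[-0.255, -0.3169, 0.0114, -0.0007, 0.0005, 0.6202]
[-0.3428, -0.219, 0.0112, -0.0007, 0.0005, 0.6202]
[-0.3947, -0.0982, 0.011, -0.0007, 0.0005, 0.6202]
[-0.4054, 0.0329, 0.0109, -0.0007, 0.0005, 0.6202]
```

>>> {"op": "apply_moves", "data": {
  "steps": [
    [-0.255, -0.317, 0.011, 0, 0, 0.62, 1],
    [-0.255, -0.317, 0.011, 0, 0, 0.62, 1],
    [-0.255, -0.317, 0.011, 0, 0, 0.62, 1],
    [-0.255, -0.317, 0.011, 0, 0, 0.62, 1],
    [-0.255, -0.317, 0.011, 0, 0, 0.62, 1]
  ]
}}

```text
t: 0.65
tool_pos: [0.2282, 0.2797, 0.2164]
ee_rot: [1.001, 2.978, -0.005]
contact_force: [-0.6, 1.1, 0.4]
gripper_width: 0.996
```

>>> {"op": "apply_moves", "data": {
  "steps": [
    [-0.343, -0.219, 0.011, 0, 0, 0.62, 1],
    [-0.343, -0.219, 0.011, 0, 0, 0.62, 1],
    [-0.343, -0.219, 0.011, 0, 0, 0.62, 1],
    [-0.343, -0.219, 0.011, 0, 0, 0.62, 1],
    [-0.343, -0.219, 0.011, 0, 0, 0.62, 1]
  ]
}}

```text
t: 1.15
tool_pos: [0.3009, 0.0895, 0.2114]
ee_rot: [1.476, 2.772, -0.001]
contact_force: [-0.3, -0.2, -0.7]
gripper_width: 0.997
```

>>> {"op": "apply_moves", "data": {
  "steps": [
    [-0.395, -0.098, 0.011, 0, 0, 0.62, 1],
    [-0.395, -0.098, 0.011, 0, 0, 0.62, 1],
    [-0.395, -0.098, 0.011, 0, 0, 0.62, 1],
    [-0.395, -0.098, 0.011, 0, 0, 0.62, 1],
    [-0.395, -0.098, 0.011, 0, 0, 0.62, 1]
  ]
}}

```text
t: 1.65
tool_pos: [0.3734, -0.0999, 0.2056]
ee_rot: [1.898, 2.501, -0.001]
contact_force: [-0.6, 1.2, 0.1]
gripper_width: 1.0
```

>>> {"op": "apply_moves", "data": {
  "steps": [
    [-0.405, 0.033, 0.011, 0, 0, 0.62, 1],
    [-0.405, 0.033, 0.011, 0, 0, 0.62, 1],
    [-0.405, 0.033, 0.011, 0, 0, 0.62, 1],
    [-0.405, 0.033, 0.011, 0, 0, 0.62, 1],
    [-0.405, 0.033, 0.011, 0, 0, 0.62, 1]
  ]
}}

```text
t: 2.15
tool_pos: [0.4453, -0.2892, 0.1986]
ee_rot: [2.274, 2.167, -0.001]
contact_force: [-0.7, 0.8, -0.5]
gripper_width: 1.004
```

```bash
python3 - <<'E'
from h import *
st(); import pickle
m=camera_model("wrist"); im=grab_frame("wrist"); pickle.dump(m,open("w1.pkl","wb"))
cv2.imwrite("pics/w1.png",im[:,:,::-1]); print(m)
E
```

```text
t 2.15 p [ 0.4453 -0.2892  0.1986] j [-0.5757  0.3131  0.0405  1.2983 -0.0005  1.0431] F [-0.6964  0.8005 -0.5069] T [0.0754 0.0075 0.0302] w 1.004
{'mtx': array([[371.6483,   0.    , 315.019 ],
       [  0.    , 371.6483, 233.089 ],
       [  0.    ,   0.    ,   1.    ]]), 'eye': array([ 0.4496, -0.2138,  0.3497]), 'rotation': array([ 2.8421, -0.0669, -0.0101])}
```

View pics/w1.png

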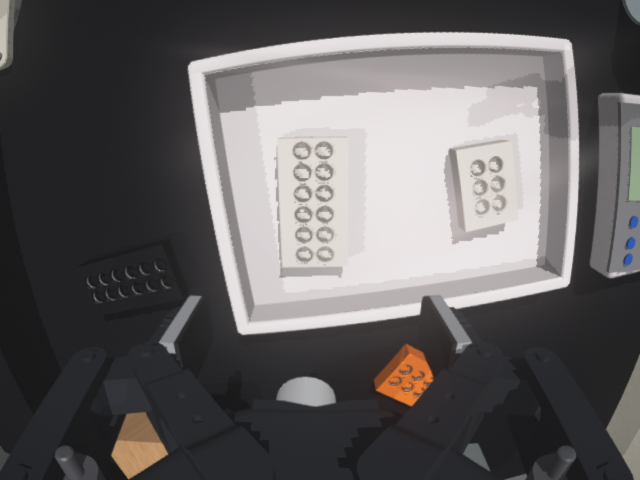

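```bash
python3 - <<'E'
from h import *
import pickle; m=pickle.load(open("w1.pkl","rb"))
W=[(278,137),(350,136),(345,267),(280,267)]  # world +y/-x, +y+x, -y+x, -y-x
T=[(395+x/3,240+y/3) for x,y in [(20,102),(22,29),(170,36),(168,105)]]
P=[]
for w,t in zip(W,T):
    a=atz("wrist",w,.024,m); P.append(a); print(a, *tri(ray("wrist",w,m),ray("top",t)))
P=np.array(P); print(P.mean(0), "len",np.linalg.norm(P[0]-P[3]),np.linalg.norm(P[1]-P[2]),"wid",np.linalg.norm(P[0]-P[1]),np.linalg.norm(P[3]-P[2]))
for a,b in [(0,3),(1,2)]: d=P[a]-P[b]; print("yaw",-d[0]/d[1])
# well rows
for a,b in [((302,151),(304,254)),((324,151),(325,254))]:
    d=atz("wrist",a,.024,m)-atz("wrist",b,.024,m); print("rows yaw",-d[0]/d[1])
c=np.mean([atz("wrist",x,.024,m) for x in [(302,151),(304,254),(324,151),(325,254)]],0); print("wells ctr",c)
E
```

```text
[ 0.4169 -0.2251  0.024 ] [ 0.4155 -0.2255  0.0095] [np.float64(0.0001714054297089337), np.float64(0.0001714054297088669)]
[ 0.4795 -0.2272  0.024 ] [ 0.4786 -0.2279  0.0158] [np.float64(0.0015926239611480648), np.float64(0.001592623961148072)]
[ 0.4717 -0.349   0.024 ] [ 0.4716 -0.3555  0.0075] [np.float64(0.001251125146469274), np.float64(0.0012511251464693198)]
[ 0.4101 -0.3461  0.024 ] [ 0.4104 -0.3462  0.0244] [np.float64(0.00035416299864111933), np.float64(0.0003541629986411833)]
[ 0.4445 -0.2869  0.024 ] len 0.12116896555225425 0.12200373959877209 wid 0.06263405036039683 0.06167212280048794
yaw -0.055595353468362675
yaw -0.06340265662244056
rows yaw -0.03596895860102227
rows yaw -0.03139876424408367
wells ctr [ 0.4451 -0.2868  0.024 ]
```

>>> {"op": "apply_moves", "data": {
  "steps": [
    [0.003, 0, 0.1, 0, 0, 0, 1],
    [0.003, 0, 0.2, 0, 0, 0, 1],
    [0.003, 0, 0.27, 0, 0, 0, 1],
    [0.003, 0, 0.28, 0, 0, 0, 1],
    [0.003, 0, 0.28, 0, 0, 0, 1]
  ]
}}

```text
t: 2.7
tool_pos: [0.4427, -0.2827, 0.0602]
ee_rot: [-2.267, -2.171, 0.0]
contact_force: [-0.1, -0.4, 0.2]
gripper_width: 1.004
```

>>> {"op": "apply_moves", "data": {
  "steps": [
    [0, 0, 0.02, 0, 0, 0, 1],
    [0, 0, 0.04, 0, 0, 0, 1],
    [0, 0, 0.055, 0, 0, 0, 1],
    [0, 0, 0.07, 0, 0, 0, 1],
    [0, 0, 0.07, 0, 0, 0, 1]
  ]
}}

```text
t: 3.2
tool_pos: [0.4422, -0.2845, 0.0243]
ee_rot: [-2.27, -2.169, 0.001]
contact_force: [-0.2, 0.3, 0.1]
gripper_width: 1.001
```

```bash
python3 -c "
from h import *
st()"
```

```text
t 3.2 p [ 0.4422 -0.2845  0.0243] j [-0.5717  0.4632 -0.2297  0.88    0.      1.0449] F [-0.1777  0.2915  0.0879] T [-0.0259  0.0235  0.0618] w 1.001
```

>>> {"op": "apply_moves", "data": {
  "steps": [
    [-0.003, 0, 0.005, 0, 0, 0, 1],
    [-0.003, 0, 0.005, 0, 0, 0, 0.7],
    [-0.003, 0, 0.005, 0, 0, 0, 0.4],
    [-0.003, 0, 0.005, 0, 0, 0, 0],
    [-0.003, 0, 0.005, 0, 0, 0, 0]
  ]
}}

```text
t: 3.7
tool_pos: [0.4431, -0.2865, 0.0231]
ee_rot: [2.271, 2.17, 0.0]
contact_force: [-0.4, 0.4, 0.4]
gripper_width: 0.332
```

>>> {"op": "apply_moves", "data": {
  "steps": [
    [0, 0, 0, 0, 0, 0, 0],
    [0, 0, 0, 0, 0, 0, 0],
    [0, 0, 0, 0, 0, 0, 0],
    [0, 0, 0, 0, 0, 0, 0]
  ]
}}

```text
t: 4.1
tool_pos: [0.443, -0.2864, 0.0229]
ee_rot: [2.271, 2.17, -0.0]
contact_force: [0.1, -0.3, 0.2]
gripper_width: -0.002
```

```bash
python3 - <<'E'
from h import *
import pickle
st(); m=camera_model("wrist"); pickle.dump(m,open("w2.pkl","wb")); a=grab_frame("wrist")
cv2.imwrite("pics/w2.png",a[:,:,::-1])
E
```

```text
t 4.1 p [ 0.443  -0.2864  0.0229] j [-0.5739  0.4664 -0.2289  0.8755 -0.      1.0424] F [ 0.14   -0.2527  0.2446] T [-0.0353  0.0064  0.0466] w -0.002
```

View pics/w2.png

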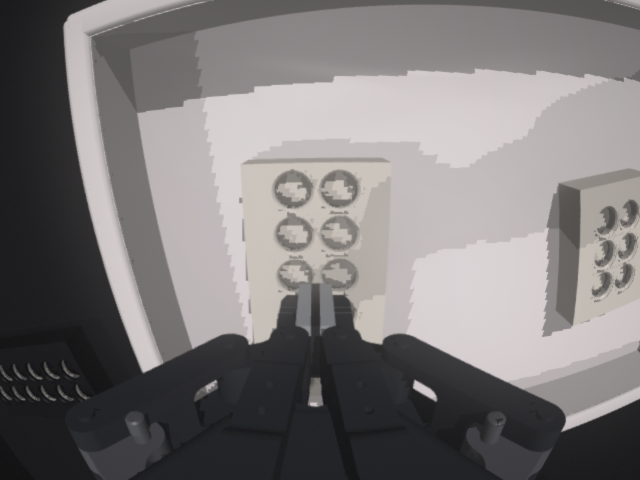

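```bash
python3 - <<'E'
from h import *
import pickle; m1,m2=[pickle.load(open(f"w{i}.pkl","rb")) for i in (1,2)]
print(m2["eye"])
for a,b in [((278,137),(243,163)),((350,136),(390,161)),((302,151),(293,188)),((324,151),(339,188)),((302,172),(294,234)),((325,172),(339,234))]:
    print(*tri(ray("wrist",a,m1),ray("wrist",b,m2)))
for z in (0,.01,.024): 
    a,b=[atz("wrist",u,z,m2) for u in ((243,163),(390,161))]; print(z,a,b,np.linalg.norm(a-b))
s=sense(); Rt=R.from_rotvec(s["ee_rot"])
for d in (-.02,-.01,0,.017): print(d,proj("wrist",s["tool_pos"]+Rt.apply([0,0,d]),m2), proj("wrist",s["tool_pos"]+Rt.apply([.011,0,d]),m2))
E
```

```text
[ 0.447  -0.211   0.1741]
[ 0.4173 -0.2253  0.0269] [np.float64(0.0003313122563202657), np.float64(0.00033131225632031507)]
[ 0.4803 -0.2285  0.01  ] [np.float64(0.0008609367030718), np.float64(0.0008609367030717622)]
[ 0.4364 -0.2394  0.0133] [np.float64(0.0002921576518327452), np.float64(0.0002921576518327809)]
[ 0.4565 -0.2406  0.0108] [np.float64(4.776655442142075e-05), np.float64(4.776655442139647e-05)]
[ 0.4361 -0.2573  0.0234] [np.float64(1.7073924063245214e-05), np.float64(1.7073924063097793e-05)]
[ 0.4558 -0.2587  0.0215] [np.float64(0.000574898630269868), np.float64(0.0005748986302697835)]
0 [ 0.4121 -0.2282  0.    ] [ 0.4818 -0.2303  0.    ] 0.06971841771342147
0.01 [ 0.4141 -0.2272  0.01  ] [ 0.4798 -0.2292  0.01  ] 0.06571376448151967
0.024 [ 0.4169 -0.2259  0.024 ] [ 0.477  -0.2277  0.024 ] 0.0601072499568572
-0.02 [313.2273 316.238 ] [313.2002 291.9827]
-0.01 [313.3226 304.659 ] [313.302  281.4187]
0 [313.4086 294.2882] [313.3931 272.0237]
0.017 [313.5366 278.9745] [313.5276 258.259 ]
```

```bash
python3 - <<'E'
import station; print([n for n in dir(station) if n[0]!='_'])
from h import *
a=grab_frame("scene")[:,:,::-1]; b=cv2.imread("pics/w2.png")
c=cv2.resize(a[170:320,150:300],None,fx=4,fy=4,interpolation=cv2.INTER_CUBIC)[:600,:400+0]
c=cv2.resize(a[200:300,170:270],(400,400),interpolation=cv2.INTER_CUBIC); d=cv2.resize(b[250:350,240:340+50-50],(400,400),interpolation=cv2.INTER_CUBIC)
cv2.imwrite("pics/c3.png",np.hstack([c,d]))
E
```

```text
['Unreachable', 'camera_model', 'close_job', 'grab_frame', 'sense', 'tip_reach']
```

View pics/c3.png

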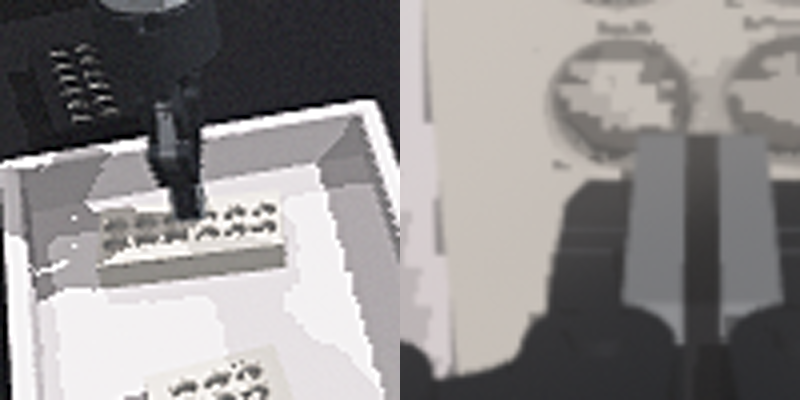

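>>> {"op": "apply_moves", "data": {
  "steps": [
    [0, 0, -0.03, 0, 0, 0, 0],
    [0, 0, -0.03, 0, 0, 0, 1],
    [0, 0, -0.03, 0, 0, 0, 1],
    [0, 0, -0.03, 0, 0, 0, 1],
    [0, 0, -0.03, 0, 0, 0, 1]
  ]
}}

```text
t: 4.7
tool_pos: [0.4426, -0.2861, 0.0373]
ee_rot: [-2.271, -2.17, 0.0]
contact_force: [-0.0, -0.9, -0.0]
gripper_width: 0.681
```

```bash
python3 - <<'E'
from h import *
print(tip_reach if not callable(tip_reach) else tip_reach()); st()
import pickle
m=camera_model("wrist"); pickle.dump(m,open("w3.pkl","wb")); a=grab_frame("wrist")
cv2.imwrite("pics/w3.png",a[:,:,::-1]); st()
E
```

```text
0.017
t 4.7 p [ 0.4426 -0.2861  0.0373] j [-0.5739  0.4481 -0.2136  0.9102 -0.      1.0424] F [-0.0367 -0.8677 -0.0276] T [ 0.0428 -0.0106  0.0529] w 0.681
t 4.75 p [ 0.4426 -0.2862  0.0374] j [-0.5739  0.4481 -0.2135  0.9103 -0.      1.0424] F [0.2867 0.0843 0.1008] T [ 0.0041 -0.0156 -0.0233] w 0.765
```

>>> {"op": "apply_moves", "data": {
  "steps": [
    [0, 0.004, 0, 0, 0, 0, 1],
    [0, 0.004, 0, 0, 0, 0, 1],
    [0, 0.004, 0.015, 0, 0, 0, 1],
    [0, 0.004, 0.03, 0, 0, 0, 1],
    [0, 0.004, 0.03, 0, 0, 0, 1]
  ]
}}

```text
t: 5.25
tool_pos: [0.4437, -0.2857, 0.0212]
ee_rot: [-2.269, -2.168, 0.001]
contact_force: [0.6, 0.3, 0.3]
gripper_width: 0.999
```

>>> {"op": "apply_moves", "data": {
  "steps": [
    [0, 0, 0.004, 0, 0, 0, 1],
    [0, 0, 0.008, 0, 0, 0, 1],
    [0, 0, 0.012, 0, 0, 0, 1],
    [0, 0, 0.012, 0, 0, 0, 1]
  ]
}}

```text
t: 5.65
tool_pos: [0.4448, -0.2864, 0.0167]
ee_rot: [-2.271, -2.17, 0.0]
contact_force: [0.0, 0.0, -0.2]
gripper_width: 0.999
```

Before closing, I'll check by eye where the fingertips are relative to the tile's top.

```bash
python3 - <<'E'
from h import *
import pickle
st(); m=camera_model("wrist"); pickle.dump(m,open("w4.pkl","wb")); a=grab_frame("wrist")[:,:,::-1]; s=grab_frame("scene")[:,:,::-1]
c=cv2.resize(s[200:300,170:270],(400,400),interpolation=cv2.INTER_CUBIC)
b=cv2.resize(a[140:440,160:460],(400,400),interpolation=cv2.INTER_CUBIC)
cv2.imwrite("pics/c4.png",np.hstack([c,b]))
E
```

```text
t 5.65 p [ 0.4448 -0.2864  0.0167] j [-0.572   0.4773 -0.2305  0.8634 -0.      1.0443] F [ 0.0418  0.0121 -0.1606] T [-0.0108 -0.0345  0.0021] w 0.999
```

View pics/c4.png

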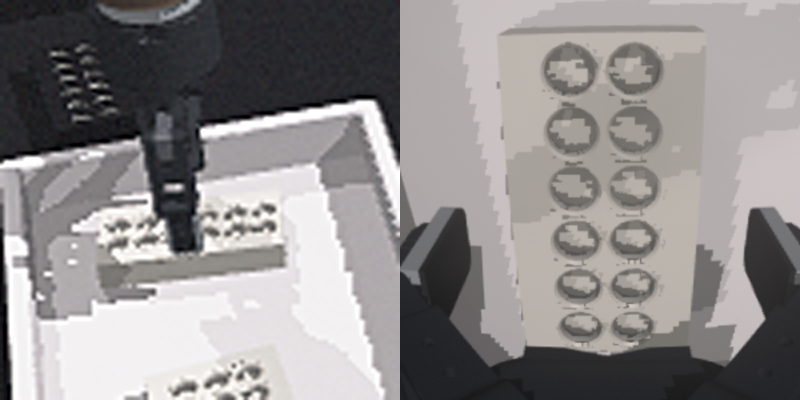

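```bash
python3 - <<'E'
from h import *
import pickle; m=pickle.load(open("w4.pkl","rb")); s=sense(); Rt=R.from_rotvec(s["ee_rot"])
for d in (-.02,-.01,0,.01): print(d,[proj("wrist",s["tool_pos"]+Rt.apply([x,-.0425,d]),m) for x in (.011,0)])
E
```

```text
-0.02 [array([207.9459, 290.7753]), array([210.9768, 314.5248])]
-0.01 [array([214.0155, 280.6157]), array([216.611 , 303.4046])]
0 [array([219.4888, 271.5236]), array([221.7265, 293.3877])]
0.01 [array([224.4417, 263.3518]), array([226.3833, 284.3333])]
```

```bash
python3 - <<'E'
from h import *
e,d=ray("scene",(216.75,263))
for x in (.487,.495,.501): print(x,e+d*(x-e[0])/d[0])
e,d=ray("scene",(170+185/4,200+218/4))   # closed tip, c3
for x in (.443,.45): print("closed",x,e+d*(x-e[0])/d[0])
E
```

```text
0.487 [ 0.487  -0.2884  0.0327]
0.495 [ 0.495  -0.2877  0.0387]
0.501 [ 0.501  -0.2873  0.0432]
closed 0.443 [ 0.443  -0.2891  0.0279]
closed 0.45 [ 0.45   -0.2886  0.033 ]
```

The pads turn out to stand about 25 mm higher than tip_reach suggests: both views put the open tips near z 0.037. I'll go lower in small steps and watch the force.

>>> {"op": "apply_moves", "data": {
  "steps": [
    [0, 0, 0.005, 0, 0, 0, 1],
    [0, 0, 0.01, 0, 0, 0, 1],
    [0, 0, 0.015, 0, 0, 0, 1],
    [0, 0, 0.02, 0, 0, 0, 1],
    [0, 0, 0.02, 0, 0, 0, 1]
  ]
}}

```text
t: 6.25
tool_pos: [0.4446, -0.2862, 0.0064]
ee_rot: [-2.271, -2.17, 0.0]
contact_force: [0.0, 0.1, 0.2]
gripper_width: 1.001
```

>>> {"op": "apply_moves", "data": {
  "steps": [
    [0, 0, 0.004, 0, 0, 0, 1],
    [0, 0, 0.008, 0, 0, 0, 1],
    [0, 0, 0.012, 0, 0, 0, 1],
    [0, 0, 0.012, 0, 0, 0, 1]
  ]
}}

```text
t: 6.65
tool_pos: [0.4448, -0.2863, 0.0006]
ee_rot: [-2.271, -2.17, 0.0]
contact_force: [0.1, 0.2, -0.0]
gripper_width: 1.006
```

>>> {"op": "apply_moves", "data": {
  "steps": [
    [0, 0, 0.004, 0, 0, 0, 1],
    [0, 0, 0.008, 0, 0, 0, 1],
    [0, 0, 0.008, 0, 0, 0, 1]
  ]
}}

```text
t: 6.95
tool_pos: [0.4447, -0.2864, -0.0034]
ee_rot: [-2.271, -2.17, 0.0]
contact_force: [-0.6, 1.1, 0.3]
gripper_width: 1.002
```

>>> {"op": "apply_moves", "data": {
  "steps": [
    [0, 0, 0.006, 0, 0, 0, 1],
    [0, 0, 0.006, 0, 0, 0, 0.6],
    [0, 0, 0.006, 0, 0, 0, 0.6],
    [0, 0, 0.006, 0, 0, 0, 0.6],
    [0, 0, 0.006, 0, 0, 0, 0.6]
  ]
}}

```text
t: 7.45
tool_pos: [0.4452, -0.2866, -0.0058]
ee_rot: [2.271, 2.17, 0.0]
contact_force: [-0.6, -0.3, 2.3]
gripper_width: 0.71
```

```bash
python3 - <<'E'
from h import *
import pickle
st(); m=camera_model("wrist"); pickle.dump(m,open("w5.pkl","wb")); a=grab_frame("wrist")[:,:,::-1]; s=grab_frame("scene")[:,:,::-1]
c=cv2.resize(s[200:300,170:270],(400,400),interpolation=cv2.INTER_CUBIC)
b=cv2.resize(a[140:440,160:460],(400,400),interpolation=cv2.INTER_CUBIC)
cv2.imwrite("pics/c5.png",np.hstack([c,b])); st()
E
```

```text
t 7.45 p [ 0.4452 -0.2866 -0.0058] j [-0.572   0.508  -0.2517  0.8106 -0.      1.0443] F [-0.6455 -0.3118  2.3126] T [ 0.0409  0.0798 -0.0304] w 0.71
t 7.55 p [ 0.4452 -0.2866 -0.0058] j [-0.572   0.508  -0.2517  0.8106  0.      1.0443] F [ 0.1703 -0.3805  2.1065] T [ 0.0009  0.1916 -0.0186] w 0.707
```

The jaws stopped at 0.71, about 60 mm, so the tile is gripped. Lifting.

>>> {"op": "apply_moves", "data": {
  "steps": [
    [0, 0, -0.01, 0, 0, 0, 0.4],
    [0, 0, -0.03, 0, 0, 0, 0.4],
    [0, 0, -0.08, 0, 0, 0, 0.4],
    [0, 0, -0.14, 0, 0, 0, 0.4],
    [0, 0, -0.2, 0, 0, 0, 0.4]
  ]
}}

```text
t: 8.05
tool_pos: [0.4444, -0.2861, 0.095]
ee_rot: [-2.271, -2.169, 0.001]
contact_force: [0.7, -0.4, -2.8]
gripper_width: 0.708
```

>>> {"op": "apply_moves", "data": {
  "steps": [
    [0, 0, -0.06, 0, 0, 0, 0.4],
    [0, 0, -0.12, 0, 0, 0, 0.4],
    [0, 0, -0.12, 0, 0, 0, 0.4]
  ]
}}

```text
t: 8.35
tool_pos: [0.4476, -0.2882, 0.1591]
ee_rot: [2.265, 2.164, 0.003]
contact_force: [0.4, -0.5, -2.0]
gripper_width: 0.708
```

```bash
python3 - <<'E'
from h import *
import pickle
m=camera_model("wrist"); pickle.dump(m,open("w6.pkl","wb")); a=grab_frame("wrist")[:,:,::-1]; s=grab_frame("scene")[:,:,::-1]
c=cv2.resize(s[160:300,170:310],(420,420),interpolation=cv2.INTER_CUBIC)
b=cv2.resize(a[140:440,160:440],(392,420),interpolation=cv2.INTER_CUBIC)[:,:380]
cv2.imwrite("pics/c6.png",np.hstack([c,b])); st()
E
```

```text
t 8.45 p [ 0.4451 -0.2866  0.1544] j [-0.572   0.3357 -0.0456  1.1881 -0.      1.0443] F [-0.6983 -0.3423 -2.5646] T [0.031  0.022  0.0274] w 0.711
```

View pics/c6.png

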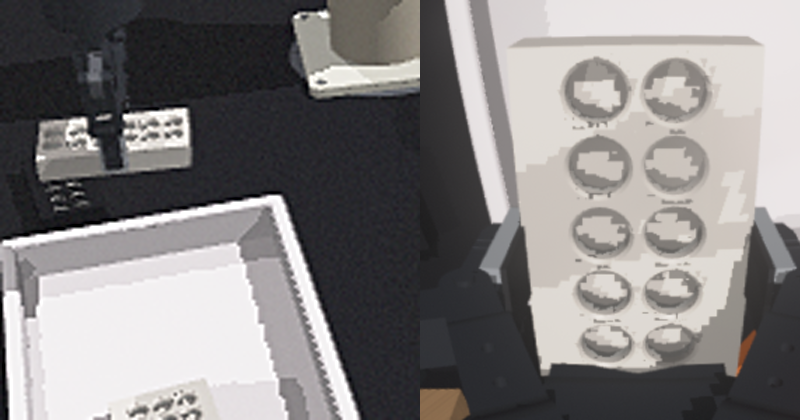

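Tile12 is held between the pads and clear of the tray, with Fz about -2.6 N matching its weight. The image also shows tile6 still in place. Next I'll plan the carry to the board.

```bash
python3 - <<'E'
from h import *
plan([.4924,.1911,.15],down(-.034),dmax=.22)
E
```

```text
[0.3195, 0.017, 0.0028, 0.0008, 0.0004, -0.0074]
[0.3195, 0.0182, 0.0028, 0.0008, 0.0004, -0.0074]
[0.3194, 0.0195, 0.0029, 0.0008, 0.0004, -0.0074]
```

>>> {"op": "apply_moves", "data": {
  "steps": [
    [0.06, 0.003, 0, 0, 0, -0.007, 0.4],
    [0.14, 0.008, 0, 0, 0, -0.007, 0.4],
    [0.22, 0.012, 0, 0, 0, -0.007, 0.4],
    [0.29, 0.015, 0, 0, 0, -0.007, 0.4],
    [0.319, 0.017, 0, 0, 0, -0.007, 0.4]
  ]
}}

```text
t: 8.95
tool_pos: [0.4589, -0.1245, 0.1518]
ee_rot: [-2.261, -2.175, 0.003]
contact_force: [-0.2, -1.7, -2.1]
gripper_width: 0.711
```

>>> {"op": "apply_moves", "data": {
  "steps": [
    [0.08, 0.005, 0, 0, 0, -0.007, 0.4],
    [0.16, 0.01, 0, 0, 0, -0.007, 0.4],
    [0.24, 0.014, 0, 0, 0, -0.007, 0.4],
    [0.3, 0.017, 0, 0, 0, -0.007, 0.4],
    [0.319, 0.018, 0, 0, 0, -0.007, 0.4]
  ]
}}

```text
t: 9.45
tool_pos: [0.4756, 0.0336, 0.1525]
ee_rot: [-2.258, -2.181, 0.003]
contact_force: [0.2, -0.4, -2.3]
gripper_width: 0.706
```

>>> {"op": "apply_moves", "data": {
  "steps": [
    [0.08, 0.005, 0, 0, 0, -0.007, 0.4],
    [0.16, 0.01, 0, 0, 0, -0.007, 0.4],
    [0.24, 0.014, 0, 0, 0, -0.007, 0.4],
    [0.3, 0.018, 0, 0, 0, -0.007, 0.4],
    [0.319, 0.02, 0, 0, 0, -0.007, 0.4]
  ]
}}

```text
t: 9.95
tool_pos: [0.4923, 0.1922, 0.1525]
ee_rot: [-2.256, -2.185, 0.002]
contact_force: [-0.2, -0.7, -2.3]
gripper_width: 0.707
```

>>> {"op": "apply_moves", "data": {
  "steps": [
    [0, 0, 0.05, 0, 0, 0, 0.4],
    [0, 0, 0.12, 0, 0, 0, 0.4],
    [0, 0, 0.18, 0, 0, 0, 0.4],
    [0, 0, 0.21, 0, 0, 0, 0.4],
    [0, 0, 0.22, 0, 0, 0, 0.4]
  ]
}}

```text
t: 10.45
tool_pos: [0.4902, 0.1881, 0.0408]
ee_rot: [-2.26, -2.18, 0.01]
contact_force: [-1.0, 0.3, -2.1]
gripper_width: 0.709
```

```bash
python3 - <<'E'
from h import *
import pickle
st(); m=camera_model("wrist"); pickle.dump(m,open("w7.pkl","wb")); a=grab_frame("wrist")[:,:,::-1]; cv2.imwrite("pics/w7.png",a); st()
for p in [(0,0),(-.1,0),(-.1,.012),(0,-.14)]:
    c,s=np.cos(-.034),np.sin(-.034); q=[.6445+c*p[0]-s*p[1],.250+s*p[0]+c*p[1],.034]; print(p,proj("wrist",q,m))
E
```

```text
t 10.45 p [0.4902 0.1881 0.0408] j [ 0.3668  0.4444 -0.2086  0.9244 -0.0008  1.9738] F [-1.0036  0.3455 -2.13  ] T [-0.0164  0.0789  0.0178] w 0.709
t 10.5 p [0.4909 0.1885 0.0414] j [ 0.367   0.4439 -0.2076  0.9245 -0.0006  1.9739] F [-1.1484  0.3783 -3.0282] T [-0.0306  0.023  -0.0173] w 0.712
(0, 0) [602.2501 160.2528]
(-0.1, 0) [433.0445 144.7089]
(-0.1, 0.012) [433.9979 117.3887]
(0, -0.14) [549.3786 380.5535]
```

View pics/w7.png

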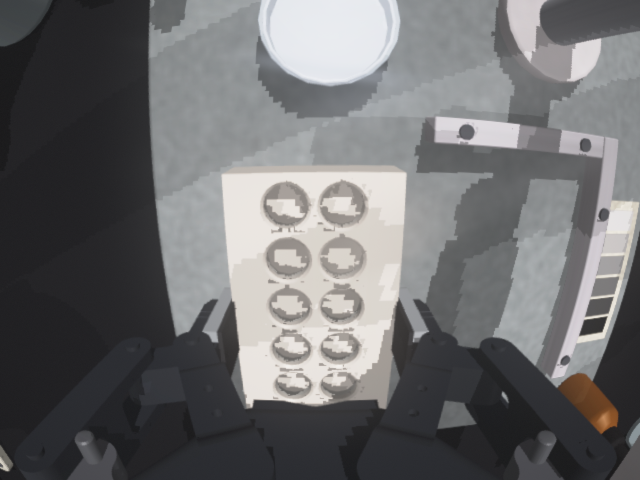

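The wrist view shows the tile's end edge at (223,174)–(405,173), the side bar end at (434,142)/(436,117) and the inner corner at (602,157). These match the predictions to within about 1 mm. Computing the offsets.

```bash
python3 - <<'E'
from h import *
import pickle; m=pickle.load(open("w7.pkl","rb"))
for n,u in [("corner",(602,157)),("sb in",(434,142)),("sb out",(436,117)),("bb end",(551,377))]: print(n,atz("wrist",u,.034,m))
for z in (.066,.071,.076):
    a,b=[atz("wrist",u,z,m) for u in ((223,174),(405,173))]; print(z,a,b,np.linalg.norm(a-b),(a+b)/2,"yaw",(b-a)[1]/(b-a)[0])
w=[atz("wrist",u,.07,m) for u in ((286,204),(293,383),(343,204),(338,383))]
print("rows yaw",[-(a-b)[0]/(a-b)[1] for a,b in (w[:2],w[2:])], "tcp",sense()["tool_pos"])
E
```

```text
corner [0.6441 0.2517 0.034 ]
sb in [0.545  0.2546 0.034 ]
sb out [0.5459 0.2656 0.034 ]
bb end [0.6401 0.113  0.034 ]
0.066 [0.4612 0.2474 0.066 ] [0.5243 0.2456 0.066 ] 0.06316762723981816 [0.4927 0.2465 0.066 ] yaw -0.0291845036912524
0.071 [0.4625 0.2481 0.071 ] [0.5231 0.2463 0.071 ] 0.060656169840719205 [0.4928 0.2472 0.071 ] yaw -0.029184503691252212
0.076 [0.4638 0.2488 0.076 ] [0.5219 0.2471 0.076 ] 0.05814471244162013 [0.4929 0.2479 0.076 ] yaw -0.029184503691252063
rows yaw [np.float64(-0.028280181621013742), np.float64(-0.03223370900146663)] tcp [0.4909 0.1885 0.0414]
```

>>> {"op": "apply_moves", "data": {
  "steps": [
    [0.005, 0, 0.015, 0, 0, 0, 0.4],
    [0.01, 0, 0.03, 0, 0, 0, 0.4],
    [0.012, 0, 0.044, 0, 0, 0, 0.4],
    [0.012, 0, 0.05, 0, 0, 0, 0.4],
    [0.012, 0, 0.05, 0, 0, 0, 0.4]
  ]
}}

```text
t: 11.0
tool_pos: [0.4923, 0.1964, 0.0185]
ee_rot: [-2.259, -2.183, 0.001]
contact_force: [0.2, -0.3, -2.4]
gripper_width: 0.714
```

>>> {"op": "apply_moves", "data": {
  "steps": [
    [0, 0, 0.002, 0, 0, 0, 0.4],
    [0, 0, 0.004, 0, 0, 0, 0.4],
    [0, 0, 0.004, 0, 0, 0, 0.4]
  ]
}}

```text
t: 11.3
tool_pos: [0.4928, 0.1965, 0.017]
ee_rot: [2.259, 2.183, 0.0]
contact_force: [0.3, -0.5, -2.9]
gripper_width: 0.708
```

>>> {"op": "apply_moves", "data": {
  "steps": [
    [0, 0, 0.002, 0, 0, 0, 0.4],
    [0, 0, 0.004, 0, 0, 0, 0.4],
    [0, 0, 0.004, 0, 0, 0, 0.4]
  ]
}}

```text
t: 11.6
tool_pos: [0.4926, 0.1964, 0.0148]
ee_rot: [-2.259, -2.183, 0.0]
contact_force: [1.0, 0.1, -1.9]
gripper_width: 0.708
```

>>> {"op": "apply_moves", "data": {
  "steps": [
    [-0.003, 0, 0.002, 0, 0, 0, 0.4],
    [-0.003, 0, 0.004, 0, 0, 0, 0.4],
    [-0.003, 0, 0.006, 0, 0, 0, 0.4],
    [-0.003, 0, 0.006, 0, 0, 0, 0.4]
  ]
}}

```text
t: 12.0
tool_pos: [0.4925, 0.1949, 0.0117]
ee_rot: [-2.259, -2.183, 0.001]
contact_force: [0.1, 0.1, -2.8]
gripper_width: 0.71
```

>>> {"op": "apply_moves", "data": {
  "steps": [
    [0, 0, 0.002, 0, 0, 0, 0.4],
    [0, 0, 0.004, 0, 0, 0, 0.4],
    [0, 0, 0.004, 0, 0, 0, 0.4]
  ]
}}

```text
t: 12.3
tool_pos: [0.4925, 0.1949, 0.0097]
ee_rot: [-2.259, -2.183, 0.0]
contact_force: [0.2, -0.5, -2.6]
gripper_width: 0.706
```

>>> {"op": "apply_moves", "data": {
  "steps": [
    [0, 0, 0.002, 0, 0, 0, 0.4],
    [0, 0, 0.004, 0, 0, 0, 0.4],
    [0, 0, 0.004, 0, 0, 0, 0.4]
  ]
}}

```text
t: 12.6
tool_pos: [0.4927, 0.195, 0.0082]
ee_rot: [2.259, 2.183, 0.0]
contact_force: [-0.1, -0.2, 0.4]
gripper_width: 0.711
```

The tile is touching down: Fz went from -2.6 to +0.4 N. I'll hold, then release.

>>> {"op": "apply_moves", "data": {
  "steps": [
    [0, 0, 0.001, 0, 0, 0, 0.4],
    [0, 0, 0.001, 0, 0, 0, 0.4],
    [0, 0, 0.001, 0, 0, 0, 0.4]
  ]
}}

```text
t: 12.9
tool_pos: [0.4927, 0.195, 0.0082]
ee_rot: [2.259, 2.183, 0.001]
contact_force: [-2.6, -1.0, 5.4]
gripper_width: 0.712
```

>>> {"op": "apply_moves", "data": {
  "steps": [
    [0, 0, 0, 0, 0, 0, 0.75],
    [0, 0, 0, 0, 0, 0, 0.85],
    [0, 0, 0, 0, 0, 0, 0.95],
    [0, 0, 0, 0, 0, 0, 0.95],
    [0, 0, 0, 0, 0, 0, 0.95]
  ]
}}

```text
t: 13.4
tool_pos: [0.4926, 0.195, 0.0073]
ee_rot: [2.259, 2.183, -0.0]
contact_force: [-0.5, -0.9, 0.8]
gripper_width: 0.95
```

>>> {"op": "apply_moves", "data": {
  "steps": [
    [0, 0, -0.02, 0, 0, 0, 0.95],
    [0, 0, -0.06, 0, 0, 0, 0.95],
    [0, 0, -0.12, 0, 0, 0, 0.95],
    [0, 0, -0.2, 0, 0, 0, 0.95],
    [0, 0, -0.26, 0, 0, 0, 0.95]
  ]
}}

```text
t: 13.9
tool_pos: [0.4932, 0.1952, 0.1404]
ee_rot: [2.259, 2.182, 0.004]
contact_force: [0.8, 0.1, 0.3]
gripper_width: 0.954
```

```bash
python3 - <<'E'
from h import *
import pickle
st(); m=camera_model("wrist"); pickle.dump(m,open("w8.pkl","wb")); a=grab_frame("wrist")[:,:,::-1]; cv2.imwrite("pics/w8.png",a); st()
E
```

```text
t 13.9 p [0.4932 0.1952 0.1404] j [ 0.3769  0.3474 -0.0672  1.1538 -0.      1.9822] F [0.8393 0.1052 0.2821] T [ 0.0441 -0.0185  0.0188] w 0.954
t 13.95 p [0.4961 0.1963 0.1455] j [ 0.3768  0.3425 -0.0602  1.157  -0.      1.9822] F [1.5713 0.8403 2.7053] T [ 0.058  -0.0706 -0.006 ] w 0.951
```

```bash
cat >> h.py <<'E'
C0=np.array([.6443,.2515]); YS=-.03
def w(px,py,z): c,s=np.cos(YS),np.sin(YS); return np.array([C0[0]+c*px-s*py,C0[1]+s*px+c*py,z])
def inv(p): d=np.array(p[:2])-C0; c,s=np.cos(YS),np.sin(YS); return np.array([c*d[0]+s*d[1],-s*d[0]+c*d[1],p[2]])
def lean(deg):
    t=np.radians(deg); M=np.array([[-np.cos(t),0,-np.sin(t)],[0,1,0],[np.sin(t),0,-np.cos(t)]]).T
    return R.from_euler("z",YS)*R.from_matrix(M)
E
python3 - <<'E'
from h import *
st(); print("rot"); plan(w(-.225,-.062,.13),lean(38)); print("down"); plan(w(-.222,-.062,.035),lean(38),w(-.225,-.062,.13),lean(38))
E
```

```text
t 13.95 p [0.4961 0.1963 0.1455] j [ 0.3768  0.3425 -0.0602  1.157  -0.      1.9822] F [1.5713 0.8403 2.7053] T [ 0.058  -0.0706 -0.006 ] w 0.951
rot
[-0.0014, -0.0393, 0.0074, -0.2433, -0.2453, -0.7236]
[0.014, -0.0375, 0.0016, -0.2433, -0.2453, -0.7236]
[0.0266, -0.0294, -0.0054, -0.2433, -0.2453, -0.7236]
[0.0343, -0.0166, -0.0123, -0.2433, -0.2453, -0.7236]
down
[0.1122, 0.0, 0.1534, 0.0, 0.0, 0.0]
```

>>> {"op": "apply_moves", "data": {
  "steps": [
    [0, -0.08, 0, 0, 0, 0, 0.6],
    [0, -0.15, 0, 0, 0, 0, 0.6],
    [0, -0.15, 0, 0, 0, 0, 0.6]
  ]
}}

```text
t: 14.25
tool_pos: [0.4129, 0.1966, 0.1373]
ee_rot: [-2.256, -2.184, 0.006]
contact_force: [0.2, 0.4, 0.1]
gripper_width: 0.599
```

```bash
python3 - <<'E'
from h import *
st(); plan(w(-.225,-.062,.13),lean(38))
E
```

```text
t 14.25 p [0.4129 0.1966 0.1373] j [ 0.4441  0.2187 -0.2541  1.1024  0.0006  2.0475] F [0.1718 0.3604 0.0669] T [-0.0412 -0.0329  0.0049] w 0.599
[-0.0001, 0.0023, 0.0037, -0.2504, -0.2486, -0.7205]
[-0.0004, 0.0017, 0.004, -0.2504, -0.2486, -0.7205]
[-0.0004, 0.0011, 0.0042, -0.2504, -0.2486, -0.7205]
[-0.0001, 0.0004, 0.0043, -0.2504, -0.2486, -0.7205]
```

>>> {"op": "apply_moves", "data": {
  "steps": [
    [0, 0, 0, -0.25, -0.249, -0.72, 0.6],
    [0, 0, 0, -0.25, -0.249, -0.72, 0.6],
    [0, 0, 0, -0.25, -0.249, -0.72, 0.6],
    [0, 0, 0, -0.25, -0.249, -0.72, 0.6],
    [0, 0, 0, -0.25, -0.249, -0.72, 0.6]
  ]
}}

```text
t: 14.75
tool_pos: [0.418, 0.1979, 0.1379]
ee_rot: [1.706, 2.417, -0.003]
contact_force: [0.4, 0.9, -0.2]
gripper_width: 0.602
```

>>> {"op": "apply_moves", "data": {
  "steps": [
    [0, 0, 0, -0.25, -0.249, -0.72, 0.6],
    [0, 0, 0, -0.25, -0.249, -0.72, 0.6],
    [0, 0, 0, -0.25, -0.249, -0.72, 0.6],
    [0, 0, 0, -0.25, -0.249, -0.72, 0.6],
    [0, 0, 0, -0.25, -0.249, -0.72, 0.6]
  ]
}}

```text
t: 15.25
tool_pos: [0.4181, 0.1976, 0.1377]
ee_rot: [1.143, 2.536, -0.007]
contact_force: [-0.4, -0.5, -0.1]
gripper_width: 0.597
```

>>> {"op": "apply_moves", "data": {
  "steps": [
    [0, 0, 0, -0.25, -0.249, -0.72, 0.6],
    [0, 0, 0, -0.25, -0.249, -0.72, 0.6],
    [0, 0, 0, -0.25, -0.249, -0.72, 0.6],
    [0, 0, 0, -0.25, -0.249, -0.72, 0.6],
    [0, 0, 0, -0.25, -0.249, -0.72, 0.6]
  ]
}}

```text
t: 15.75
tool_pos: [0.4184, 0.1977, 0.1379]
ee_rot: [0.585, 2.552, -0.009]
contact_force: [0.1, 1.2, 0.2]
gripper_width: 0.601
```

>>> {"op": "apply_moves", "data": {
  "steps": [
    [0, 0, 0, -0.25, -0.249, -0.72, 0.6],
    [0, 0, 0, -0.25, -0.249, -0.72, 0.6],
    [0, 0, 0, -0.25, -0.249, -0.72, 0.6],
    [0, 0, 0, -0.25, -0.249, -0.72, 0.6],
    [0, 0, 0, -0.25, -0.249, -0.72, 0.6]
  ]
}}

```text
t: 16.25
tool_pos: [0.4186, 0.1979, 0.1381]
ee_rot: [0.048, 2.474, -0.012]
contact_force: [-0.2, -0.0, -0.1]
gripper_width: 0.603
```

```bash
python3 - <<'E'
from h import *
import pickle
st(); print(inv(sense()["tool_pos"]))
m=camera_model("wrist"); pickle.dump(m,open("w9.pkl","wb")); a=grab_frame("wrist")[:,:,::-1]; cv2.imwrite("pics/w9.png",a)
st(); plan(w(-.222,-.062,.035),lean(38))
E
```

```text
t 16.25 p [0.4186 0.1979 0.1381] j [ 0.7362 -0.0766 -0.8261  0.3063 -0.4448  0.6557] F [-0.223  -0.0062 -0.0972] T [ 0.0685  0.6184 -0.0047] w 0.603
[-0.224  -0.0603  0.1381]
t 16.3 p [0.419  0.1983 0.1384] j [ 0.7364 -0.0764 -0.8254  0.306  -0.4449  0.655 ] F [-0.3989  0.2057  0.4405] T [0.0857 0.5858 0.0347] w 0.6
[0.1255, -0.0049, 0.1644, -0.0024, 0.0087, -0.014]
```

>>> {"op": "apply_moves", "data": {
  "steps": [
    [0.04, -0.003, 0.055, 0, 0.009, -0.014, 0.6],
    [0.08, -0.005, 0.11, 0, 0.009, -0.014, 0.6],
    [0.125, -0.005, 0.164, 0, 0.009, -0.014, 0.6],
    [0.125, -0.005, 0.164, 0, 0.009, -0.014, 0.6],
    [0.125, -0.005, 0.164, 0, 0.009, -0.014, 0.6]
  ]
}}

```text
t: 16.8
tool_pos: [0.4197, 0.1952, 0.0339]
ee_rot: [0.034, 2.48, -0.018]
contact_force: [0.6, -0.4, 0.8]
gripper_width: 0.603
```

```bash
python3 - <<'E'
from h import *
import pickle
st(); print(inv(sense()["tool_pos"]))
m=camera_model("wrist"); pickle.dump(m,open("w10.pkl","wb")); a=grab_frame("wrist")[:,:,::-1]; s=grab_frame("scene")[:,:,::-1]; cv2.imwrite("pics/w10.png",a); cv2.imwrite("pics/s10.png",s)
b=cv2.resize(a,(480,360)); c=cv2.resize(s[165:265,340:450-3],(320,300),interpolation=cv2.INTER_CUBIC)
t=grab_frame("top")[:,:,::-1]; cv2.imwrite("pics/t10.png",t); d=cv2.resize(t[160:280,170:298],(256,240),interpolation=cv2.INTER_CUBIC)
o=np.zeros((600,800,3),np.uint8); o[:360,:480]=b; o[:300,480:]=c; o[360:,:256]=d; cv2.imwrite("pics/c10.png",o)
st(); plan(w(-.21,-.062,.021),lean(38))
E
```

```text
t 16.8 p [0.4197 0.1952 0.0339] j [ 0.7248  0.1891 -0.9755 -0.1072 -0.4366  0.6355] F [ 0.6191 -0.4421  0.8029] T [-0.0301  0.6434  0.0108] w 0.603
[-0.2228 -0.063   0.0339]
t 16.95 p [0.4212 0.1967 0.037 ] j [ 0.7249  0.1832 -0.9751 -0.1089 -0.4364  0.6348] F [-0.0602  0.406   0.4251] T [0.0103 0.6263 0.0225] w 0.596
[0.0019, -0.0011, 0.0392, 0.0028, 0.0068, 0.0027]
```

View pics/c10.png

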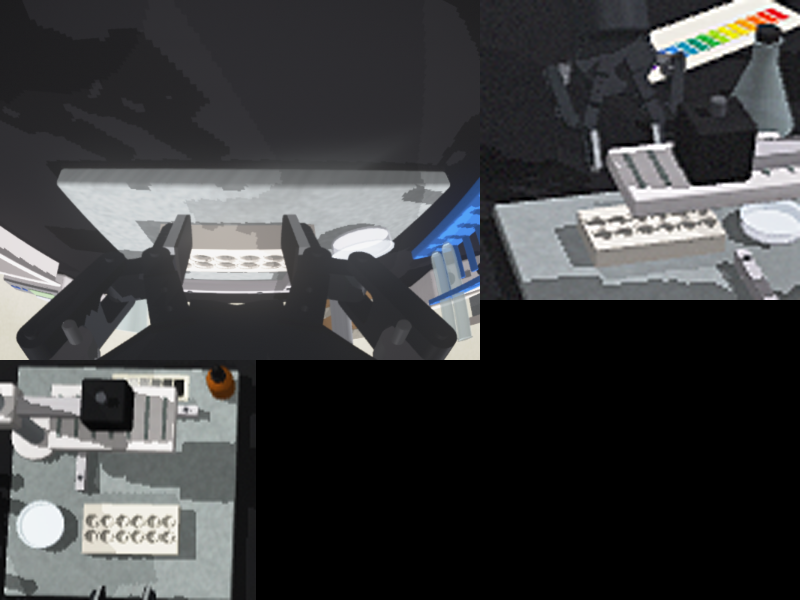

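```bash
python3 - <<'E'
from h import *
for u in [(379,220),(399,210)]:
    e,d=ray("scene",u)
    for x in (.405,.415,.425): p=e+d*(x-e[0])/d[0]; print(u,inv(p),p[2])
t=cv2.imread("pics/t10.png"); g=t[225:265,200:270].astype(int)
# cream tile: red > blue
mask=((g[:,:,2]-g[:,:,0]>10)&(g[:,:,2]>120)).astype(np.uint8); mask=cv2.morphologyEx(mask,cv2.MORPH_CLOSE,np.ones((5,5),np.uint8))
n,l,s,c=cv2.connectedComponentsWithStats(mask); i=1+np.argmax(s[1:,4]); print(s[i])
r=cv2.minAreaRect(np.argwhere(l==i)[:,::-1].astype(np.float32)); b=cv2.boxPoints(r)+[200,225]; print(b)
for u in b: print(inv(atz("top",u,.038)))
E
```

```text
(379, 220) [-0.2368 -0.0877  0.0448] 0.04482681719543058
(379, 220) [-0.2267 -0.0909  0.0516] 0.05163033261270045
(379, 220) [-0.2166 -0.0941  0.0584] 0.058433848029970425
(399, 210) [-0.2385 -0.0303  0.07  ] 0.06996798965496098
(399, 210) [-0.2284 -0.034   0.0765] 0.07654010516765986
(399, 210) [-0.2183 -0.0377  0.0831] 0.08311222068035862
[  11    7   49   26 1149]
[[210.686  255.991 ]
 [211.3989 231.04  ]
 [259.2455 232.407 ]
 [258.5326 257.3581]]
[-0.1797 -0.0011  0.038 ]
[-0.1163  0.0003  0.038 ]
[-0.1178 -0.1211  0.038 ]
[-0.181  -0.1216  0.038 ]
```

>>> {"op": "apply_moves", "data": {
  "steps": [
    [0, 0, 0.01, 0, 0, 0, 0.6],
    [0.002, 0, 0.02, 0, 0, 0, 0.6],
    [0.004, 0, 0.03, 0, 0, 0, 0.6],
    [0.004, 0, 0.034, 0, 0, 0, 0.6],
    [0.004, 0, 0.034, 0, 0, 0, 0.6]
  ]
}}

```text
t: 17.45
tool_pos: [0.4281, 0.1945, 0.0192]
ee_rot: [0.033, 2.479, -0.017]
contact_force: [-0.6, 0.1, -0.2]
gripper_width: 0.603
```

```bash
python3 - <<'E'
from h import *
st(); print(inv(sense()["tool_pos"])); plan(w(-.20,-.062,.021),lean(38))
E
```

```text
t 17.45 p [0.4281 0.1945 0.0192] j [ 0.7048  0.2452 -0.9817 -0.1792 -0.4264  0.6154] F [-0.6348  0.1221 -0.2395] T [0.0217 0.641  0.0163] w 0.603
[-0.2144 -0.0635  0.0192]
[-0.0249, 0.0029, 0.015, -0.0036, -0.0021, 0.0083]
```

>>> {"op": "apply_moves", "data": {
  "steps": [
    [-0.015, 0.002, 0.011, 0, 0, 0.008, 0.6],
    [-0.03, 0.003, 0.023, 0, 0, 0.008, 0.6],
    [-0.04, 0.003, 0.031, 0, 0, 0.008, 0.6],
    [-0.044, 0.003, 0.034, 0, 0, 0.008, 0.6],
    [-0.044, 0.003, 0.034, 0, 0, 0.008, 0.6]
  ]
}}

```text
t: 17.95
tool_pos: [0.4566, 0.1954, 0.0199]
ee_rot: [0.039, 2.478, -0.014]
contact_force: [-0.6, 0.0, -0.2]
gripper_width: 0.598
```

>>> {"op": "apply_moves", "data": {
  "steps": [
    [-0.003, 0, 0.0025, 0, 0, 0, 0.6],
    [-0.006, 0, 0.005, 0, 0, 0, 0.6],
    [-0.009, 0, 0.0074, 0, 0, 0, 0.6],
    [-0.012, 0, 0.0098, 0, 0, 0, 0.6],
    [-0.012, 0, 0.0098, 0, 0, 0, 0.6]
  ]
}}

```text
t: 18.45
tool_pos: [0.4638, 0.1953, 0.0196]
ee_rot: [0.037, 2.479, -0.014]
contact_force: [0.1, -1.4, 1.3]
gripper_width: 0.604
```

```bash
python3 - <<'E'
from h import *
st(); print(inv(sense()["tool_pos"]))
E
```

```text
t 18.45 p [0.4638 0.1953 0.0196] j [ 0.6381  0.281  -0.9214 -0.1806 -0.392   0.5566] F [ 0.084  -1.3812  1.2892] T [ 0.0356  0.6019 -0.0186] w 0.604
[-0.1788 -0.0616  0.0196]
```

>>> {"op": "apply_moves", "data": {
  "steps": [
    [-0.003, 0, 0.0025, 0, 0, 0, 0.6],
    [-0.006, 0, 0.005, 0, 0, 0, 0.6],
    [-0.009, 0, 0.0074, 0, 0, 0, 0.6],
    [-0.012, 0, 0.0098, 0, 0, 0, 0.6],
    [-0.0142, 0, 0.011, 0, 0, 0, 0.6]
  ]
}}

```text
t: 18.95
tool_pos: [0.4728, 0.195, 0.0196]
ee_rot: [0.038, 2.479, -0.014]
contact_force: [-1.0, 0.5, 0.1]
gripper_width: 0.601
```

>>> {"op": "apply_moves", "data": {
  "steps": [
    [-0.003, 0, 0.0025, 0, 0, 0, 0.6],
    [-0.006, 0, 0.005, 0, 0, 0, 0.6],
    [-0.009, 0, 0.0074, 0, 0, 0, 0.6],
    [-0.012, 0, 0.0098, 0, 0, 0, 0.6]
  ]
}}

```text
t: 19.35
tool_pos: [0.4806, 0.1947, 0.0195]
ee_rot: [0.038, 2.479, -0.014]
contact_force: [-1.5, -0.4, 1.1]
gripper_width: 0.602
```

```bash
cat > tile.py <<'E'
from h import *
def tiletop(tag):
    t=grab_frame("top")[:,:,::-1]; cv2.imwrite(f"pics/t{tag}.png",t); x0,y0=200,200; g=t[y0:265,x0:270].astype(int)
    mask=((g[:,:,2]-g[:,:,0]>10)&(g[:,:,2]>120)).astype(np.uint8); mask=cv2.morphologyEx(mask,cv2.MORPH_CLOSE,np.ones((5,5),np.uint8))
    n,l,s,c=cv2.connectedComponentsWithStats(mask); i=1+np.argmax(s[1:,4]); print(s[i])
    r=cv2.minAreaRect(np.argwhere(l==i)[:,::-1].astype(np.float32))
    for u in cv2.boxPoints(r)+[x0,y0]: print(u,inv(atz("top",u,.038)))
E
python3 - <<'E'
from tile import *
st(); print(inv(sense()["tool_pos"])); tiletop("11")
E
```

```text
t 19.35 p [0.4806 0.1947 0.0195] j [ 0.6083  0.2985 -0.8922 -0.1792 -0.3765  0.5294] F [-1.5485 -0.3737  1.0958] T [0.0013 0.7486 0.0059] w 0.602
[-0.1619 -0.0616  0.0195]
[  11   25   49   26 1166]
[210.9244 248.9468] [-0.1619 -0.0008  0.038 ]
[211.5604 224.1426] [-0.0986  0.0007  0.038 ]
[259.452  225.3706] [-0.0998 -0.1209  0.038 ]
[258.816  250.1748] [-0.1629 -0.1216  0.038 ]
```

```bash
python3 - <<'E'
from h import *
t=cv2.imread("pics/t11.png").astype(int)
for r in list(range(212,250,3)): print(r,t[r,203:220].sum(1)//3)
E
```

```text
212 [145 147 149 149 149 201 213 210 207 195  83  75  73  75  76  74  74]
215 [140 141 146 148 142 209 212 210 208 151  82  75  73  72  72  74  75]
218 [143 145 144 141 140 180  70  71 150 127  82  71  71  72  71  74  75]
221 [140 141 140 140 164 214 211 210 209  88  78  70  71  76  76  75  76]
224 [141 139 137 138 170 207 216 204 224 106 130 127 127 127 127 127 111]
227 [145 142 145 144 144 146 147 149 149 201 219 219 219 219 219 219 219]
230 [145 145 148 149 146 142 137 136 140 201 214 180 105 115 161 198 214]
233 [145 144 145 145 146 144 144 145 145 219 150 109 119 219 219 220 151]
236 [ 75  76  78 138 146 147 148 149 165 219 219 211 183 176 205 222 213]
239 [ 71  74  74  73  75 130 142 140 162 219 126 105 120 152 153 219 209]
242 [ 76  75  78  79  75  74 148 146 185 219 143 125 121 204 219 145 207]
245 [ 73  73  73  75  74  75 146 146 190 219 220 219 219 220 219 219 219]
248 [ 75  74  72  74  75  95 150 151 192 204 207 208 208 207 208 207 208]
```

Sub-pixel edges in the top view leave about 1.5–2 mm between the tile end and the side bar, so it should pass. Continuing to push while watching the force.

>>> {"op": "apply_moves", "data": {
  "steps": [
    [-0.002, 0, 0.0016, 0, 0, 0, 0.6],
    [-0.004, 0, 0.0031, 0, 0, 0, 0.6],
    [-0.006, 0, 0.0047, 0, 0, 0, 0.6],
    [-0.008, 0, 0.0063, 0, 0, 0, 0.6]
  ]
}}

```text
t: 19.8
tool_pos: [0.4856, 0.1946, 0.0195]
ee_rot: [0.038, 2.479, -0.014]
contact_force: [-1.9, -0.3, 1.4]
gripper_width: 0.602
```

>>> {"op": "apply_moves", "data": {
  "steps": [
    [-0.003, 0, 0.0024, 0, 0, 0, 0.6],
    [-0.006, 0, 0.0047, 0, 0, 0, 0.6],
    [-0.009, 0, 0.007, 0, 0, 0, 0.6],
    [-0.012, 0, 0.0094, 0, 0, 0, 0.6]
  ]
}}

```text
t: 20.2
tool_pos: [0.4934, 0.1944, 0.0195]
ee_rot: [0.038, 2.478, -0.014]
contact_force: [-1.5, 0.7, 1.5]
gripper_width: 0.599
```

>>> {"op": "apply_moves", "data": {
  "steps": [
    [-0.003, 0, 0.0024, 0, 0, 0, 0.6],
    [-0.006, 0, 0.0047, 0, 0, 0, 0.6],
    [-0.009, 0, 0.007, 0, 0, 0, 0.6],
    [-0.012, 0, 0.0094, 0, 0, 0, 0.6]
  ]
}}

```text
t: 20.6
tool_pos: [0.501, 0.1942, 0.0195]
ee_rot: [0.038, 2.478, -0.014]
contact_force: [-2.1, -0.4, 2.0]
gripper_width: 0.604
```

>>> {"op": "apply_moves", "data": {
  "steps": [
    [-0.004, 0, 0.003, 0, 0, 0, 0.6],
    [-0.008, 0, 0.0063, 0, 0, 0, 0.6],
    [-0.012, 0, 0.0094, 0, 0, 0, 0.6],
    [-0.016, 0, 0.0125, 0, 0, 0, 0.6],
    [-0.02, 0, 0.0156, 0, 0, 0, 0.6]
  ]
}}

```text
t: 21.1
tool_pos: [0.5137, 0.1937, 0.0195]
ee_rot: [0.038, 2.479, -0.014]
contact_force: [-2.9, -0.4, 1.0]
gripper_width: 0.599
```

```bash
python3 - <<'E'
from tile import *
st(); print(inv(sense()["tool_pos"])); tiletop("12")
t=cv2.imread("pics/t12.png").astype(int)
for r in list(range(206,240,3)): print(r,t[r,205:220].sum(1)//3)
E
```

```text
t 21.1 p [0.5137 0.1937 0.0195] j [ 0.5562  0.3324 -0.8312 -0.1688 -0.3484  0.4824] F [-2.9461 -0.3555  1.0093] T [ 0.0024  0.6896 -0.0231] w 0.599
[-0.1288 -0.0616  0.0195]
[  12   12   49   26 1151]
[211.6432 235.9139] [-0.1288 -0.001   0.038 ]
[212.2648 211.6735] [-0.0665  0.0005  0.038 ]
[260.0539 212.8988] [-0.0677 -0.1213  0.038 ]
[259.4323 237.1393] [-0.1298 -0.122   0.038 ]
206 [ 72  72  73  76 105 106 105 108  83  79  76  77  76  75  75]
209 [139 138 139 181 212 210 205 218  76  77  73  74  73  73  73]
212 [149 149 149 201 212 209 207 194 141 110 111 110 111 110 110]
215 [145 147 142 209 211 209 207 151 218 217 218 218 152 150 151]
218 [144 142 139 181  71  72 149 162 218 179  95 103 118 110 179]
221 [139 140 163 214 210 209 208 131 218 128 117 202 219 218 210]
224 [137 138 170 207 215 203 224 157 218 214 200 186 191 206 217]
227 [145 143 143 145 146 149 148 201 191  96 120 151 218 219 121]
230 [148 148 146 142 136 137 140 200 219 196 150 150 218 186 221]
233 [145 145 145 144 144 145 145 218 219 219 219 219 219 219 219]
236 [ 78 138 146 146 149 148 145 134 118 108 138 139 138 138 139]
239 [ 74  73  74 130 141 140 141 140 140 143 144 144 143 136  76]
```

>>> {"op": "apply_moves", "data": {
  "steps": [
    [-0.008, 0, 0.0062, 0, 0, 0, 0.6],
    [-0.016, 0, 0.0125, 0, 0, 0, 0.6],
    [-0.024, 0, 0.0188, 0, 0, 0, 0.6],
    [-0.032, 0, 0.025, 0, 0, 0, 0.6],
    [-0.038, 0, 0.0297, 0, 0, 0, 0.6]
  ]
}}

```text
t: 21.65
tool_pos: [0.5381, 0.193, 0.0194]
ee_rot: [0.038, 2.479, -0.014]
contact_force: [-0.6, -0.6, 0.1]
gripper_width: 0.6
```

>>> {"op": "apply_moves", "data": {
  "steps": [
    [-0.008, 0, 0.0062, 0, 0, 0, 0.6],
    [-0.016, 0, 0.0125, 0, 0, 0, 0.6],
    [-0.024, 0, 0.0188, 0, 0, 0, 0.6],
    [-0.032, 0, 0.025, 0, 0, 0, 0.6],
    [-0.038, 0, 0.0297, 0, 0, 0, 0.6]
  ]
}}

```text
t: 22.15
tool_pos: [0.5622, 0.1923, 0.0195]
ee_rot: [0.038, 2.478, -0.014]
contact_force: [-0.7, -0.2, 0.1]
gripper_width: 0.597
```

```bash
python3 - <<'E'
from h import *
st(); s=sense(); print(inv(s["tool_pos"]), (lean(38).inv()*R.from_rotvec(s["ee_rot"])).as_rotvec())
E
```

```text
t 22.15 p [0.5622 0.1923 0.0195] j [ 0.4922  0.3835 -0.7344 -0.1417 -0.3132  0.4261] F [-0.743  -0.1758  0.1465] T [-0.0032  0.774  -0.0321] w 0.597
[-0.0803 -0.0616  0.0195] [0.0012 0.0002 0.    ]
```

>>> {"op": "apply_moves", "data": {
  "steps": [
    [-0.005, 0, 0.004, 0, 0, 0, 0.6],
    [-0.01, 0, 0.0078, 0, 0, 0, 0.6],
    [-0.015, 0, 0.0117, 0, 0, 0, 0.6],
    [-0.019, 0, 0.0148, 0, 0, 0, 0.6],
    [-0.022, 0, 0.0172, 0, 0, 0, 0.6]
  ]
}}

```text
t: 22.65
tool_pos: [0.5758, 0.1919, 0.0195]
ee_rot: [0.038, 2.478, -0.014]
contact_force: [-2.2, -1.0, 0.3]
gripper_width: 0.6
```

>>> {"op": "apply_moves", "data": {
  "steps": [
    [-0.0016, 0, 0.0012, 0, 0, 0, 0.6],
    [-0.0032, 0, 0.0025, 0, 0, 0, 0.6],
    [-0.0032, 0, 0.0025, 0, 0, 0, 0.6]
  ]
}}

```text
t: 22.95
tool_pos: [0.5778, 0.1918, 0.0195]
ee_rot: [0.038, 2.478, -0.014]
contact_force: [0.1, -0.7, 0.2]
gripper_width: 0.605
```

>>> {"op": "apply_moves", "data": {
  "steps": [
    [-0.0012, 0, 0.0009, 0, 0, 0, 0.6],
    [-0.0024, 0, 0.0018, 0, 0, 0, 0.6],
    [-0.0024, 0, 0.0018, 0, 0, 0, 0.6]
  ]
}}

```text
t: 23.25
tool_pos: [0.5792, 0.1918, 0.0195]
ee_rot: [0.038, 2.478, -0.014]
contact_force: [-0.2, -0.5, -0.5]
gripper_width: 0.598
```

```bash
python3 - <<'E'
from h import *
st(); s=sense(); print(inv(s["tool_pos"]))
E
```

```text
t 23.25 p [0.5792 0.1918 0.0195] j [ 0.4727  0.4019 -0.6986 -0.1292 -0.3021  0.409 ] F [-0.1733 -0.4821 -0.5113] T [ 0.0335  0.7087 -0.0143] w 0.598
[-0.0633 -0.0617  0.0195]
```

>>> {"op": "apply_moves", "data": {
  "steps": [
    [-0.0008, 0, 0.0006, 0, 0, 0, 0.6],
    [-0.0016, 0, 0.0012, 0, 0, 0, 0.6],
    [-0.0016, 0, 0.0012, 0, 0, 0, 0.6]
  ]
}}

```text
t: 23.55
tool_pos: [0.5802, 0.1917, 0.0195]
ee_rot: [0.038, 2.479, -0.014]
contact_force: [-0.5, -0.3, 0.1]
gripper_width: 0.604
```

>>> {"op": "apply_moves", "data": {
  "steps": [
    [-0.0008, 0, 0.0006, 0, 0, 0, 0.6],
    [-0.0008, 0, 0.0006, 0, 0, 0, 0.6]
  ]
}}

```text
t: 23.75
tool_pos: [0.5807, 0.1917, 0.0194]
ee_rot: [0.038, 2.479, -0.014]
contact_force: [-1.2, -0.2, 0.2]
gripper_width: 0.601
```

>>> {"op": "apply_moves", "data": {
  "steps": [
    [-0.0008, 0, 0.0006, 0, 0, 0, 0.6],
    [-0.0008, 0, 0.0006, 0, 0, 0, 0.6]
  ]
}}

```text
t: 23.95
tool_pos: [0.581, 0.1917, 0.0194]
ee_rot: [0.037, 2.479, -0.014]
contact_force: [-2.3, 0.3, 1.2]
gripper_width: 0.6
```

>>> {"op": "apply_moves", "data": {
  "steps": [
    [-0.0008, 0, 0.0006, 0, 0, 0, 0.6],
    [-0.0008, 0, 0.0006, 0, 0, 0, 0.6]
  ]
}}

```text
t: 24.15
tool_pos: [0.5811, 0.1918, 0.0193]
ee_rot: [0.037, 2.479, -0.014]
contact_force: [-6.1, 0.9, 3.5]
gripper_width: 0.599
```

>>> {"op": "apply_moves", "data": {
  "steps": [
    [-0.0008, 0, 0.0006, 0, 0, 0, 0.6],
    [-0.0008, 0, 0.0006, 0, 0, 0, 0.6]
  ]
}}

```text
t: 24.35
tool_pos: [0.5811, 0.1917, 0.0191]
ee_rot: [0.036, 2.48, -0.014]
contact_force: [-6.7, 0.1, 4.4]
gripper_width: 0.604
```

>>> {"op": "apply_moves", "data": {
  "steps": [
    [-0.0008, 0, 0.0006, 0, 0, 0, 0.6],
    [-0.0008, 0, 0.0006, 0, 0, 0, 0.6]
  ]
}}

```text
t: 24.55
tool_pos: [0.5812, 0.1917, 0.0191]
ee_rot: [0.036, 2.481, -0.014]
contact_force: [-9.1, 0.8, 5.7]
gripper_width: 0.596
```

The tile bears on the back bar at about 9 N with TCP x at -0.061, which matches home. I'll back off and go round to the right end to nudge it against the side bar.

>>> {"op": "apply_moves", "data": {
  "steps": [
    [0.016, 0, -0.0125, 0, 0, 0, 0.6],
    [0.05, 0, -0.039, 0, 0, 0, 0.6],
    [0.063, 0, -0.049, 0, 0, 0, 0.6],
    [0.063, 0, -0.049, 0, 0, 0, 0.6]
  ]
}}

```text
t: 24.95
tool_pos: [0.5415, 0.1927, 0.0191]
ee_rot: [0.036, 2.48, -0.015]
contact_force: [0.2, 0.0, 0.1]
gripper_width: 0.594
```

>>> {"op": "apply_moves", "data": {
  "steps": [
    [0, -0.07, 0, 0, 0, 0, 0.6],
    [0, -0.14, 0, 0, 0, 0, 0.6],
    [0, -0.21, 0, 0, 0, 0, 0.6],
    [0, -0.226, 0, 0, 0, 0, 0.6],
    [0, -0.226, 0, 0, 0, 0, 0.6]
  ]
}}

```text
t: 25.45
tool_pos: [0.5401, 0.0785, 0.0199]
ee_rot: [0.042, 2.478, -0.015]
contact_force: [-0.5, 0.3, -0.2]
gripper_width: 0.603
```

```bash
python3 - <<'E'
from h import *
a=grab_frame("wrist")[:,:,::-1]; cv2.imwrite("pics/w13.png",a); cv2.imwrite("pics/s13.png",grab_frame("scene")[:,:,::-1])
st(); print(inv(sense()["tool_pos"])); plan(w(-.038,-.175,.0195),lean(38))
E
```

```text
t 25.55 p [0.5404 0.0804 0.0201] j [ 0.2434  0.3117 -0.8969 -0.2837 -0.1679  0.2178] F [-0.3644 -0.4702 -0.271 ] T [-0.0135  0.583  -0.0154] w 0.604
[-0.0987 -0.1741  0.0201]
[-0.0948, -0.0017, 0.0758, -0.0013, 0.002, -0.0008]
```

>>> {"op": "apply_moves", "data": {
  "steps": [
    [-0.03, 0, 0.023, 0, 0, 0, 0.6],
    [-0.06, 0, 0.047, 0, 0, 0, 0.6],
    [-0.085, 0, 0.068, 0, 0, 0, 0.6],
    [-0.095, 0, 0.075, 0, 0, 0, 0.6],
    [-0.095, 0, 0.075, 0, 0, 0, 0.6]
  ]
}}

```text
t: 26.05
tool_pos: [0.6009, 0.0794, 0.0196]
ee_rot: [0.036, 2.477, -0.013]
contact_force: [0.8, -0.6, -0.9]
gripper_width: 0.602
```

>>> {"op": "apply_moves", "data": {
  "steps": [
    [0, 0.004, 0, 0, 0, 0, 0.6],
    [0, 0.008, 0, 0, 0, 0, 0.6],
    [0, 0.012, 0, 0, 0, 0, 0.6],
    [0, 0.016, 0, 0, 0, 0, 0.6],
    [0, 0.016, 0, 0, 0, 0, 0.6]
  ]
}}

```text
t: 26.55
tool_pos: [0.5998, 0.0864, 0.0193]
ee_rot: [0.037, 2.479, -0.014]
contact_force: [-0.1, -0.8, 0.6]
gripper_width: 0.601
```

>>> {"op": "apply_moves", "data": {
  "steps": [
    [0, 0.002, 0, 0, 0, 0, 0.6],
    [0, 0.004, 0, 0, 0, 0, 0.6],
    [0, 0.006, 0, 0, 0, 0, 0.6],
    [0, 0.006, 0, 0, 0, 0, 0.6]
  ]
}}

```text
t: 26.95
tool_pos: [0.6001, 0.0891, 0.0192]
ee_rot: [0.038, 2.479, -0.014]
contact_force: [-0.1, -0.6, -0.4]
gripper_width: 0.603
```

```bash
python3 - <<'E'
from h import *
st(); print(inv(sense()["tool_pos"]))
E
```

```text
t 26.95 p [0.6001 0.0891 0.0192] j [ 0.2294  0.3852 -0.7497 -0.2103 -0.1596  0.2061] F [-0.0813 -0.6147 -0.4434] T [-0.0228  0.5956 -0.0231] w 0.603
[-0.0393 -0.1636  0.0192]
```

Now I'll approach the end in 1 mm steps and watch Fy.

>>> {"op": "apply_moves", "data": {
  "steps": [
    [0, 0.002, 0, 0, 0, 0, 0.6],
    [0, 0.004, 0, 0, 0, 0, 0.6],
    [0, 0.004, 0, 0, 0, 0, 0.6]
  ]
}}

```text
t: 27.25
tool_pos: [0.6002, 0.0911, 0.0192]
ee_rot: [0.037, 2.479, -0.014]
contact_force: [0.1, -0.1, 0.0]
gripper_width: 0.6
```

>>> {"op": "apply_moves", "data": {
  "steps": [
    [0, 0.002, 0, 0, 0, 0, 0.6],
    [0, 0.002, 0, 0, 0, 0, 0.6]
  ]
}}

```text
t: 27.45
tool_pos: [0.6001, 0.0917, 0.0192]
ee_rot: [0.038, 2.479, -0.015]
contact_force: [-0.9, -1.7, 0.7]
gripper_width: 0.605
```

>>> {"op": "apply_moves", "data": {
  "steps": [
    [0, 0.002, 0, 0, 0, 0, 0.6],
    [0, 0.002, 0, 0, 0, 0, 0.6]
  ]
}}

```text
t: 27.65
tool_pos: [0.6001, 0.0926, 0.0192]
ee_rot: [0.038, 2.479, -0.016]
contact_force: [-0.9, -3.0, 0.8]
gripper_width: 0.604
```

>>> {"op": "apply_moves", "data": {
  "steps": [
    [0, 0.002, 0, 0, 0, 0, 0.6],
    [0, 0.002, 0, 0, 0, 0, 0.6]
  ]
}}

```text
t: 27.85
tool_pos: [0.6001, 0.0926, 0.0192]
ee_rot: [0.04, 2.479, -0.018]
contact_force: [-1.1, -6.0, 1.8]
gripper_width: 0.598
```

Fy rose to 6 N with no further travel, so the end is on the side bar after closing a gap of about 1 mm. Next: back off, go round and press the back bar once more.

>>> {"op": "apply_moves", "data": {
  "steps": [
    [0, -0.01, 0, 0, 0, 0, 0.6],
    [0, -0.03, 0, 0, 0, 0, 0.6],
    [0, -0.03, 0, 0, 0, 0, 0.6]
  ]
}}

```text
t: 28.15
tool_pos: [0.5995, 0.0783, 0.019]
ee_rot: [0.039, 2.479, -0.014]
contact_force: [0.3, 0.1, 0.1]
gripper_width: 0.595
```

>>> {"op": "apply_moves", "data": {
  "steps": [
    [0.03, 0, -0.023, 0, 0, 0, 0.6],
    [0.07, 0, -0.055, 0, 0, 0, 0.6],
    [0.095, 0, -0.074, 0, 0, 0, 0.6],
    [0.095, 0, -0.074, 0, 0, 0, 0.6]
  ]
}}

```text
t: 28.55
tool_pos: [0.5367, 0.0807, 0.0179]
ee_rot: [0.036, 2.482, -0.015]
contact_force: [0.2, 1.1, -0.3]
gripper_width: 0.599
```

```bash
python3 - <<'E'
from h import *
st(); print(inv(sense()["tool_pos"])); plan(w(-.10,-.061,.0195),lean(38))
E
```

```text
t 28.55 p [0.5367 0.0807 0.0179] j [ 0.2461  0.312  -0.9021 -0.2834 -0.1687  0.2191] F [ 0.1522  1.0594 -0.319 ] T [ 0.0973  0.6222 -0.0319] w 0.599
[-0.1025 -0.1739  0.0179]
[-0.0062, 0.2259, 0.0003, -0.002, -0.0083, 0.0025]
```

>>> {"op": "apply_moves", "data": {
  "steps": [
    [0, 0.07, 0, 0, 0, 0, 0.6],
    [0, 0.14, 0, 0, 0, 0, 0.6],
    [0, 0.21, 0, 0, 0, 0, 0.6],
    [0, 0.226, 0, 0, 0, 0, 0.6],
    [0, 0.226, 0, 0, 0, 0, 0.6]
  ]
}}

```text
t: 29.05
tool_pos: [0.5445, 0.196, 0.0198]
ee_rot: [0.035, 2.477, -0.012]
contact_force: [-0.2, 0.0, 0.1]
gripper_width: 0.6
```

```bash
python3 - <<'E'
from h import *
st(); s=sense(); print(inv(s["tool_pos"]),(lean(38).inv()*R.from_rotvec(s["ee_rot"])).as_rotvec()); plan(w(-.068,-.061,.0195),lean(38))
E
```

```text
t 29.05 p [0.5445 0.196  0.0198] j [ 0.5198  0.3659 -0.7691 -0.1538 -0.327   0.4479] F [-0.2383  0.0203  0.0882] T [0.073  0.6073 0.0034] w 0.6
[-0.0981 -0.0585  0.0198] [-0.0013 -0.0015 -0.0014]
[-0.0471, -0.0052, 0.0375, 0.0025, 0.0028, 0.0026]
```

>>> {"op": "apply_moves", "data": {
  "steps": [
    [-0.02, 0, 0.0156, 0, 0, 0, 0.6],
    [-0.035, 0, 0.0273, 0, 0, 0, 0.6],
    [-0.046, 0, 0.036, 0, 0, 0, 0.6],
    [-0.049, 0, 0.0383, 0, 0, 0, 0.6],
    [-0.049, 0, 0.0383, 0, 0, 0, 0.6]
  ]
}}

```text
t: 29.55
tool_pos: [0.5747, 0.192, 0.019]
ee_rot: [0.04, 2.479, -0.015]
contact_force: [0.2, 1.1, 0.2]
gripper_width: 0.602
```

>>> {"op": "apply_moves", "data": {
  "steps": [
    [-0.0016, 0, 0.0012, 0, 0, 0, 0.6],
    [-0.0032, 0, 0.0025, 0, 0, 0, 0.6],
    [-0.0048, 0, 0.0037, 0, 0, 0, 0.6],
    [-0.0048, 0, 0.0037, 0, 0, 0, 0.6]
  ]
}}

```text
t: 29.95
tool_pos: [0.5772, 0.1929, 0.0191]
ee_rot: [0.037, 2.478, -0.014]
contact_force: [0.8, 0.3, 0.3]
gripper_width: 0.6
```

```bash
python3 - <<'E'
from h import *
st(); s=sense(); print(inv(s["tool_pos"]),(lean(38).inv()*R.from_rotvec(s["ee_rot"])).as_rotvec())
E
```

```text
t 29.95 p [0.5772 0.1929 0.0191] j [ 0.4771  0.4011 -0.7018 -0.1306 -0.3045  0.4126] F [0.7603 0.2957 0.2759] T [0.0559 0.5879 0.0213] w 0.6
[-0.0653 -0.0605  0.0191] [ 0.001   0.0003 -0.0003]
```

>>> {"op": "apply_moves", "data": {
  "steps": [
    [-0.0016, 0, 0.0012, 0, 0, 0, 0.6],
    [-0.0032, 0, 0.0025, 0, 0, 0, 0.6],
    [-0.0048, 0, 0.0037, 0, 0, 0, 0.6],
    [-0.0048, 0, 0.0037, 0, 0, 0, 0.6]
  ]
}}

```text
t: 30.35
tool_pos: [0.5804, 0.1928, 0.0192]
ee_rot: [0.038, 2.478, -0.014]
contact_force: [0.1, 0.1, -0.1]
gripper_width: 0.604
```

>>> {"op": "apply_moves", "data": {
  "steps": [
    [-0.001, 0, 0.0008, 0, 0, 0, 0.6],
    [-0.0016, 0, 0.0012, 0, 0, 0, 0.6],
    [-0.0016, 0, 0.0012, 0, 0, 0, 0.6]
  ]
}}

```text
t: 30.65
tool_pos: [0.581, 0.1926, 0.0189]
ee_rot: [0.037, 2.479, -0.015]
contact_force: [-0.9, 0.5, 0.1]
gripper_width: 0.601
```

>>> {"op": "apply_moves", "data": {
  "steps": [
    [-0.0008, 0, 0.0006, 0, 0, 0, 0.6],
    [-0.0008, 0, 0.0006, 0, 0, 0, 0.6]
  ]
}}

```text
t: 30.85
tool_pos: [0.5811, 0.1926, 0.0189]
ee_rot: [0.037, 2.479, -0.015]
contact_force: [-4.4, 0.9, 2.8]
gripper_width: 0.601
```

>>> {"op": "apply_moves", "data": {
  "steps": [
    [-0.0008, 0, 0.0006, 0, 0, 0, 0.6],
    [-0.0008, 0, 0.0006, 0, 0, 0, 0.6]
  ]
}}

```text
t: 31.05
tool_pos: [0.5811, 0.1926, 0.0187]
ee_rot: [0.036, 2.48, -0.015]
contact_force: [-6.6, -0.4, 4.5]
gripper_width: 0.602
```

>>> {"op": "apply_moves", "data": {
  "steps": [
    [-0.0008, 0, 0.0006, 0, 0, 0, 0.6],
    [-0.0008, 0, 0.0006, 0, 0, 0, 0.6]
  ]
}}

```text
t: 31.25
tool_pos: [0.5812, 0.1925, 0.0185]
ee_rot: [0.036, 2.481, -0.015]
contact_force: [-8.9, 0.2, 5.3]
gripper_width: 0.597
```

>>> {"op": "apply_moves", "data": {
  "steps": [
    [-0.0008, 0, 0.0006, 0, 0, 0, 0.6],
    [-0.0008, 0, 0.0006, 0, 0, 0, 0.6],
    [-0.0008, 0, 0.0006, 0, 0, 0, 0.6]
  ]
}}

```text
t: 31.55
tool_pos: [0.5812, 0.1925, 0.0183]
ee_rot: [0.036, 2.482, -0.015]
contact_force: [-10.7, 0.8, 7.3]
gripper_width: 0.601
```

>>> {"op": "apply_moves", "data": {
  "steps": [
    [0.01, 0, -0.008, 0, 0, 0, 0.6],
    [0.04, 0, -0.031, 0, 0, 0, 0.6],
    [0.1, 0, -0.078, 0, 0, 0, 0.6],
    [0.15, 0, -0.117, 0, 0, 0, 0.6],
    [0.15, 0, -0.117, 0, 0, 0, 0.6]
  ]
}}

```text
t: 32.05
tool_pos: [0.4836, 0.1941, 0.0174]
ee_rot: [0.033, 2.483, -0.018]
contact_force: [0.0, -0.4, 0.1]
gripper_width: 0.602
```

```bash
python3 - <<'E'
from h import *
st(); s=sense(); print(inv(s["tool_pos"])); plan(w(-.17,-.061,.12),lean(38)); plan(w(-.17,-.061,.12),lean(20))
E
```

```text
t 32.05 p [0.4836 0.1941 0.0174] j [ 0.601   0.3059 -0.8846 -0.1762 -0.3714  0.5206] F [ 0.006  -0.4424  0.1372] T [ 0.009   0.6865 -0.0333] w 0.602
[-0.1589 -0.0622  0.0174]
[-0.108, 0.0014, -0.176, -0.005, -0.0101, 0.0078]
[-0.108, 0.0014, -0.176, -0.0062, 0.5899, 0.007]
```

>>> {"op": "apply_moves", "data": {
  "steps": [
    [-0.01, 0, -0.04, 0, 0, 0, 1],
    [-0.03, 0, -0.09, 0, 0, 0, 1],
    [-0.06, 0, -0.14, 0, 0, 0, 1],
    [-0.08, 0, -0.15, 0, 0, 0, 1],
    [-0.08, 0, -0.15, 0, 0, 0, 1]
  ]
}}

```text
t: 32.55
tool_pos: [0.4765, 0.1977, 0.1065]
ee_rot: [0.04, 2.472, -0.009]
contact_force: [0.9, 0.4, -0.4]
gripper_width: 0.999
```

```bash
python3 - <<'E'
from h import *
import pickle
st(); grab_frame("wrist"); st(); m=camera_model("wrist"); pickle.dump(m,open("w14.pkl","wb")); a=grab_frame("wrist")[:,:,::-1]; s=grab_frame("scene")[:,:,::-1]
cv2.imwrite("pics/w14.png",a); cv2.imwrite("pics/s14.png",s)
cs=[proj("wrist",w(x,y,.034),m) for x,y in [(0,0),(-.1,0),(0,-.14)]]; tl=[proj("wrist",w(x,y,.038),m) for x,y in [(0,0),(-.062,0),(-.062,-.12),(0,-.12)]]
print(np.array(cs),np.array(tl))
q=np.array(cs+tl); x0,y0=np.maximum(q.min(0)-15,0).astype(int); x1,y1=np.minimum(q.max(0)+15,[640,480]).astype(int); print(x0,y0,x1,y1)
c=a[y0:y1,x0:x1]; k=min(800/c.shape[1],330/c.shape[0]); c=cv2.resize(c,None,fx=k,fy=k,interpolation=cv2.INTER_CUBIC); print("k",k)
d=cv2.resize(s[225:290,375:475],(400,260),interpolation=cv2.INTER_CUBIC)
o=np.zeros((600,800,3),np.uint8); o[:c.shape[0],:c.shape[1]]=c; o[340:,:400]=d; o[340:,400:747]=cv2.resize(a,(347,260)); cv2.imwrite("pics/c14.png",o)
E
```

```text
t 32.55 p [0.4765 0.1977 0.1065] j [ 0.6224  0.075  -0.8004  0.133  -0.3845  0.5426] F [ 0.9371  0.3999 -0.4156] T [-0.0139  0.5764 -0.001 ] w 0.999
t 32.6 p [0.4752 0.1969 0.1046] j [ 0.6225  0.0767 -0.8027  0.1327 -0.3843  0.5428] F [ 0.3468 -0.7584 -0.2809] T [0.003  0.6358 0.0234] w 1.002
[[377.4288 301.0132]
 [397.3233 243.2262]
 [229.979  300.7012]] [[377.7614 304.8647]
 [389.1008 273.5181]
 [238.4189 273.7209]
 [250.164  305.026 ]]
214 228 412 320
k 3.5869565217391304
```

View pics/c14.png

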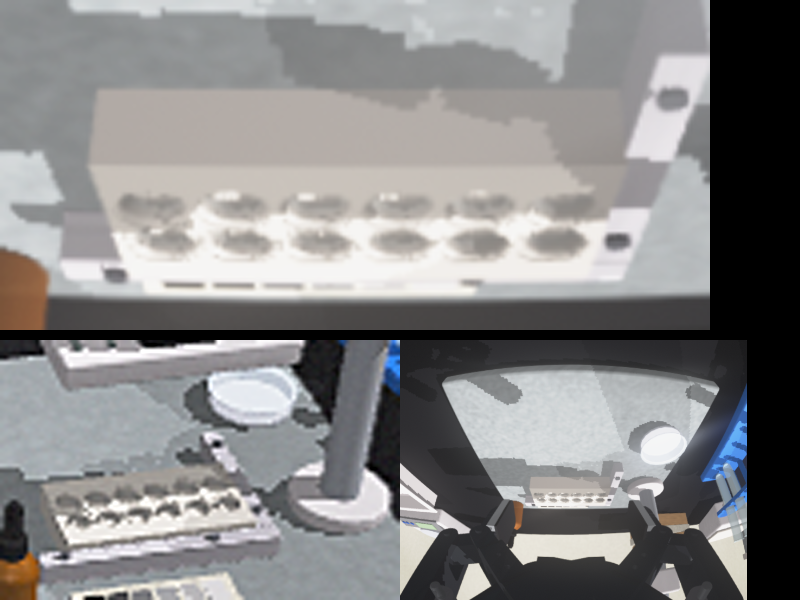

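The tile lies flush in the corner against both bars, and the robot is clear of it with near-zero contact force. Handing in.

```bash
python3 - <<'E'
from h import *
st(); print(close_job())
E
```

```text
t 32.7 p [0.4734 0.1957 0.1022] j [ 0.6227  0.0789 -0.8054  0.1331 -0.3842  0.5428] F [-0.1013 -0.8917 -0.8991] T [0.0341 0.6158 0.0339] w 1.002
the job is handed in; nothing more can be done
None
```

The twelve-well tile is in the corner of the two stop bars, and I handed the job in at t ≈ 33 s of the 72 s allowed. No verdict was reported, so this rests on my own checks.

**What I did:** I gripped the tile across its 62 mm width, lifted it out of the tray and laid it gently on the board. I then pushed it in under the light with the tool leaning 38°, using both fingers on its long side, until it bore on the back bar at about 9 N. Next I nudged its end onto the side bar (about 1 mm of travel, then 6 N with no more movement) and pressed the back bar again to about 11 N. Those forces are readings at the wrist.

**Last checks:**
- **Fit:** The last wrist and scene pictures show the tile flush with both bars and square, judged by eye. The contact position matched the expected home in x to within about 1 mm.
- **Released:** The robot stands clear of the tile, and the force readings are about 1 N, which is the sensor's noise.
- **Other things:** No bystander looks moved in the last pictures. They don't show tile6, which I last saw in place just after the lift. I did not measure any of their positions.

**What failed or disagreed:**
- **First grasp missed:** The fingertips stood about 25 mm shorter than the stated tip reach, so the jaws closed above the tile without touching it. I found the real height from two camera views and by feel, and the second grasp held.
- **Two-view heights:** My heights for the tile's top scattered between 8 and 27 mm, so I used the known tile width as a check.

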